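Uncap and grease the pillow-block bearing

TASK

Take the dust cap off the bearing's leaning grease fitting and hang it by its eye on the hook of the post, hanging freely. Then take the grease gun, put its open coupler end squarely over the nipple and press it straight along the nipple until the spring collar snaps down, almost or fully flush with its boss, and keep it pressed there: the program finishes while the gripper still holds the gun pressed home against the spring. Leave the hammer, the wrench and the tube offcut where they lie.

Things in the scene. Friction and masses are not known exactly. Their poses are not given: they have to be found in the camera images.
- bearing: Grey pillow-block bearing fixed to the table: foot 180 (x) x 60 (y) x 24 high, round housing of radius 55 about its y axis 70 above the table, with a 40 dia steel shaft stub 190 long along y (at z 70). Origin: centre of the underside. The grease fitting sticks out of the housing's top and leans 0.44 rad (25 degrees) from vertical towards the bearing's -x side.
- nipple: Grease fitting, fixed on the bearing. Its z axis is the leaning axis, pointing outward. Origin: centre of the top face of the grey boss (radius 24) which is the collar's flush level, about 132 above the table. From there the brass nipple stands 36 along z: radius 7 up to z 30, tapering to radius 3.5 at the tip, z 36.
- nipple_tip (a point): Tip of the brass nipple, on its axis, 36 out from the boss face; axes as the nipple's.
- collar (a joint): Steel spring collar (radius 13, around the nipple): how far it is pushed in, m. 0 = out, its top 12 mm above the boss face; 0.012 = flush with the boss (end stop). The push it needs rises from 6 N to about 10 N near 0.004, then it snaps in: the force falls to about 3 N when flush. It always springs back out when let go.
- cap: Loose dust cap, about 120 g: aluminium cup over nipple and collar, resting on the boss; pulls straight off along its z (clear after 36). Origin: centre of its open rim; z up through the cap, at the start along the nipple's axis within 0.1 rad. Cup: outer radius 20, 41 high. Above it an eye (see point cap_eye), then a square lug 16 x 16, z 79 to 109, sides along the cap's x and y: the grip.
- cap_eye (a point): Centre of the cap's eye, a rectangular window in the cap's y-z plane that the hook passes along x; 56 above the cap's origin on its z axis, axes as the cap's. Window 36 wide (y -18 to 18), 30 high (cap z 41 to 71); side bars 8 x 8; top bar 8 (x) x 52 (y) x 8 high (z 71 to 79).
- hook: Fixed steel post (radius 11, 190 high) on a flange of radius 35. Origin: centre of its underside. A hook arm, round bar of radius 4, runs from the post towards the hook's own -x: centre line from z 182 at the post down to z 175 at 70 to 78 from the post axis (the seat), then up to its end at 88 out, z 184. Top of the end z 188, lowest point of the arm z 171, outermost point 92 out.
- hook_seat (a point): Top of the hook arm at its lowest place (the seat), 73 from the post axis, 179 above the table: the underside of the cap's top bar rests here; axes as the hook's (arm points along -x).
- gun: Loose push-type grease gun, 200 to 400 g, 120 high, standing on its coupler end. Origin: centre of the open coupler end, z points up through the gun. Coupler: steel, outer radius 17, round bore of radius 9 and 40 deep, open at z 0. Steel barrel to z 62, a flange of radius 20 from z 62 to 68, then a square black grip 30 x 30, z 68 to 120, sides along the gun's x and y: to be gripped.
- gun_grip (a point): Centre of the gun's square grip, 94 above its coupler end; axes as the gun's.
- hammer: Hammer lying on the table, to be left alone. About 260 long, origin near the middle of its length.
- wrench: Wrench lying on the table, to be left alone. About 180 long, origin near the middle of its length.
- offcut: Square steel tube offcut 40 x 40 x 40 on the table, to be left alone.
Not all that is in view belongs to the job. What is meant by the bearing is not green, and is the larger of those in its own colour.

How it is judged:
By the outcome, as a careful person would: the job done as asked, in the order asked, and still so for the second after the job is handed in, while the arm keeps its last pose, push and grip.
It also fails if it takes over 58 s, if anything falls off the work surface, if the arm or the gripper's body presses on something with over 40 N, if the wrist force passes 120 N, or if a joint passes its speed limit or range.

ROBOT

A 7-joint arm with a two-finger parallel gripper is mounted at the origin on the work surface. World frame = base frame: x ahead of the robot, y to its left, z up, the work surface at z = 0. Lengths are in m, angles in rad, forces in N, time in s.
With the tool pointing down it reaches from about 0.4 to 0.85 m from the base axis. Payload 4.5 kg.
Tool frame: the origin (TCP) lies on the centre line of the jaws, within the pads' length; the fingertips stand 11 mm ahead of it and the grasp point (between the pads) lies 8 mm behind it; z points along the fingers, y is the line along which they close (so a half turn about z gives the same grasp; the last joint's range is limited). The gripper opens to 88 mm and grips with 3 to 60 N. Pads are 18 mm wide; open, the fingers measure 123 mm over their backs; the gripper's body (75 mm by 187 mm) begins 45 mm behind the grasp point.
Start: joints at [0.034, 0.689, -0.195, 1.565, 0.157, 0.902, -0.215], TCP at [0.625, 0, 0.25] pointing down, gripper open.
Joint ranges: [-3.01, 3.01], [-0.46, 2.08], [-1.47, 1.51], [0.13, 2.56], [-1, 4.14], [0.04, 2.09], [-2.66, 2.66]. Speed limits (rad/s): [2.57, 2.57, 3.14, 3.14, 3.14, 3.14, 3.14].

INTERFACE

Orientations are given as a unit quaternion [x, y, z, w].
In Python, from plant import * gives the robot as it stands. The module is installed in compiled form; this text tells all that it offers.
- The arm moves only by the tool send_rows, never from a script. Its argument "motion" is a list of rows, each an object of numbers: "x", "y", "z": the shift along the tool's x, y, z in cm; "rx", "ry", "rz": the turn, a rotation vector about the tool's x, y, z in rad; "jaw": the finger opening in cm, from 0 to 8.81. In form: [{"x": .., "y": .., "z": .., "rx": .., "ry": .., "rz": .., "jaw": ..}, ...]. A call has exactly 5 rows; each row shifts and turns the commanded pose from where the row before left it, along the tool's axes as they then stand; what a row does not reach is not made up. A row lasts 1/10 s, in which the tool goes at most 50 mm and 8.59 degrees, less where a joint would pass 70% of its speed; a pose out of reach is approached as far as the arm can. A call is refused whole if a number of a shift passes 5 or a number of a turn 0.15, either way. A call with a gripper value outside its range is refused whole. The fingers move at their own pace and stop on an object; "grip_force" is the grip in N (left out, the last holds). Time passes only in rows, so rows that do not move let the fingers close, or fill a call up. It gives the time, the measured TCP pose, the force, the opening and the grip force at its end, in the units of the state.
- get_state(): the state, without advancing time (a new reading comes with each control period).
- snapshot(name): name is "scene" or "side" or "wrist"; returns a dict with "img" (400x640x3 uint8, red, green, blue), "vertical_fov" (degrees; the focal length in pixels is half the picture's height over the tangent of half this angle, whatever the lens; pixels are square), "cx", "cy" (the principal point, pixels), "extrinsics" (4x4, takes a point from camera to world coordinates). Camera axes: x right, y up, looking along -z (the intrinsics and any distortion apply to the point x, -y, -z); pixel columns grow to the right and rows downward; lengths in m; the calibration is good to about 2 mm. A picture is of the moment at which its call begins. There is no depth.
- finish_job(): hands the job in; it is judged then, once.
The state is a dict: "clock": time; "q": joint angles; "qd": joint speeds; "joint_torque": joint torques, N m; "tool_pos": TCP position; "eef_rot": TCP orientation; "contact_force": force on the tool from outside, world axes, zero at the start; "moment": the same for the moment, N m; "opening": opening from 0.0 (shut) to 1.0 (fully open); "finger_force": force on a finger pad.
Only numpy, scipy, OpenCV 4.12 (cv2) and the standard library are available. Lean on these libraries where they do the work, as an engineer would, in place of code of your own. Each camera call takes 0.05 s, during which the arm holds its last target. There are 200 camera calls.

## Working session

There is one attempt and no reset: what is moved stays moved. The work goes in short steps, Python scripts to look and compute and a tool call to move; the robot and the scene stay as the last step left them, time stands still between calls to the robot, and variables do not carry over. Pictures are saved under pics/ and viewed, at most 10 in all, crops included, and the job is handed in when it is done.

Besides the shell and the picture viewer there is one more tool, called after "Request:" by a JSON object that holds its "method" and its "body". send_rows: Moves the arm, as the interface text tells. Its arguments: {"type":"object","properties":{"motion":{"type":"array"},"grip_force":{"type":"number"}},"required":["motion"]}

```bash
mkdir -p pics
python3 - <<'E'
from plant import *
import cv2, pickle, numpy as np
d={}
for n in ("scene","side","wrist"):
    s=snapshot(n); d[n]=s
    cv2.imwrite(f"pics/{n}0.png",s["img"][:,:,::-1])
    print(n,{k:(np.round(v,4).tolist() if k!='img' else 0) for k,v in s.items()})
pickle.dump(d,open("s0.pkl","wb"))
print(get_state())
E
```

```text
scene {'img': 0, 'vertical_fov': 45.2368, 'cx': 318.6693, 'cy': 198.1321, 'extrinsics': [[-0.6587, -0.6156, 0.4327, 1.0365], [0.7524, -0.5448, 0.3703, 0.4031], [0.0078, 0.5695, 0.822, 1.0443], [0.0, 0.0, 0.0, 1.0]]}
side {'img': 0, 'vertical_fov': 53.2353, 'cx': 320.5951, 'cy': 198.9917, 'extrinsics': [[0.9392, 0.2248, -0.2597, 0.2873], [-0.3435, 0.6111, -0.7131, -0.781], [-0.0016, 0.759, 0.6511, 0.8343], [0.0, 0.0, 0.0, 1.0]]}
wrist {'img': 0, 'vertical_fov': 58.3323, 'cx': 321.6654, 'cy': 206.8007, 'extrinsics': [[1.0, -0.0003, 0.0011, 0.6253], [-0.0, 0.9549, 0.2969, 0.0755], [-0.0011, -0.2969, 0.9549, 0.3847], [0.0, 0.0, 0.0, 1.0]]}
{'clock': 0.15, 'q': array([ 0.03376673,  0.68978973, -0.19454423,  1.56604769,  0.15728941,
        0.90246774, -0.21509526]), 'qd': array([ 0.00039428, -0.00210374, -0.00096552, -0.00534719,  0.00115943,
        0.00152662, -0.00154323]), 'joint_torque': array([-1.46674727e-03, -5.27863634e+01, -1.26819178e+00, -1.53587687e+01,
       -5.24473807e-02,  3.92338901e-03,  1.12435155e-04]), 'tool_pos': array([6.24569794e-01, 1.26431897e-06, 2.49110974e-01]), 'eef_rot': array([ 7.07070303e-01,  7.07142947e-01, -4.92966203e-04, -4.41883908e-04]), 'contact_force': array([-0.11492721, -0.70227408, -0.2494183 ]), 'moment': array([-0.0215579 , -0.00697818, -0.04439207]), 'finger_force': 0.0, 'opening': 1.0027464985267922}
```

View pics/scene0.png

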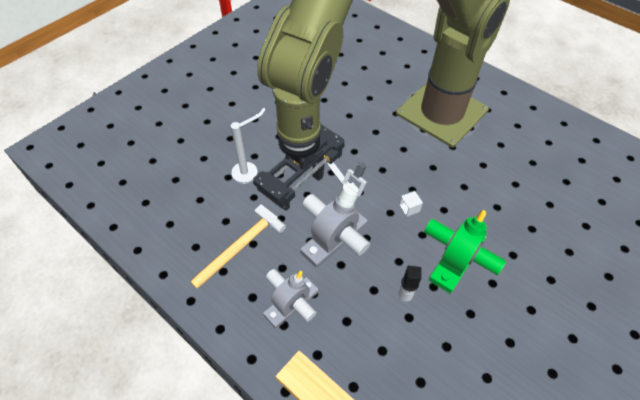

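View pics/side0.png

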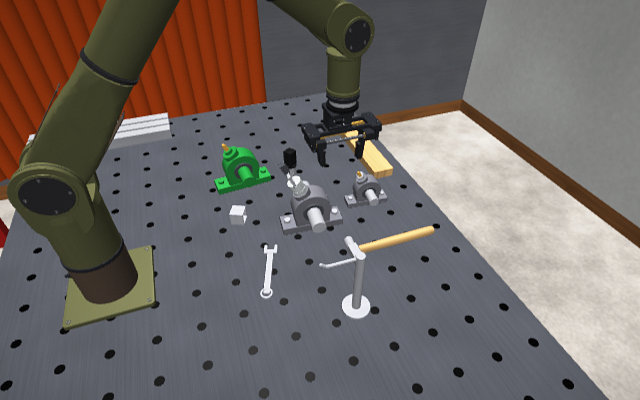

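The scene view shows the grey bearing at about (335,228), with the cap lug at about (360,170). The gun is at (411,280), the post flange at (243,173) and the hook end at (264,112). In the side view the post is at (356,305)–(352,243), with the hook end at (322,266).

Run:
```python
import pickle,cv2,numpy as np
d=pickle.load(open("s0.pkl","rb"))
def crop(n,x,y,w,h,s): return cv2.resize(d[n]["img"][y:y+h,x:x+w,::-1],None,fx=s,fy=s,interpolation=cv2.INTER_CUBIC)
# scene crop origin (220,95) x4 ; 
a=crop("scene",295,155,140,150,4); b=np.hstack([a[:,:],]) 
c=crop("scene",225,100,50,90,4)
o=np.zeros((600,800,3),np.uint8); o[:,:560]=a; o[:360,570:770]=c
cv2.imwrite("pics/c1.png",o)
a=crop("side",265,140,85,100,5); c=crop("side",315,225,60,100,5)
o=np.zeros((500,740,3),np.uint8); o[:,:425]=a; o[:,435:735]=c
cv2.imwrite("pics/c2.png",o)
```

```text
(no output)
```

View pics/c1.png

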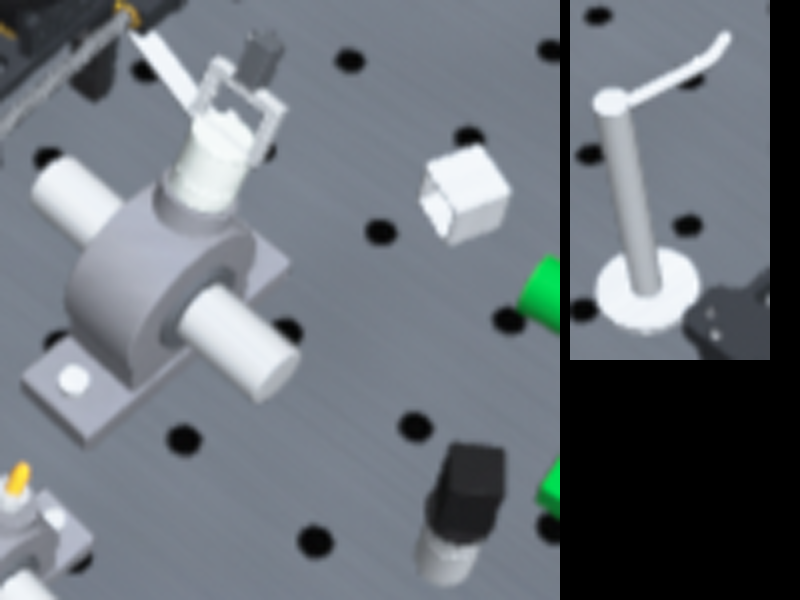

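View pics/c2.png

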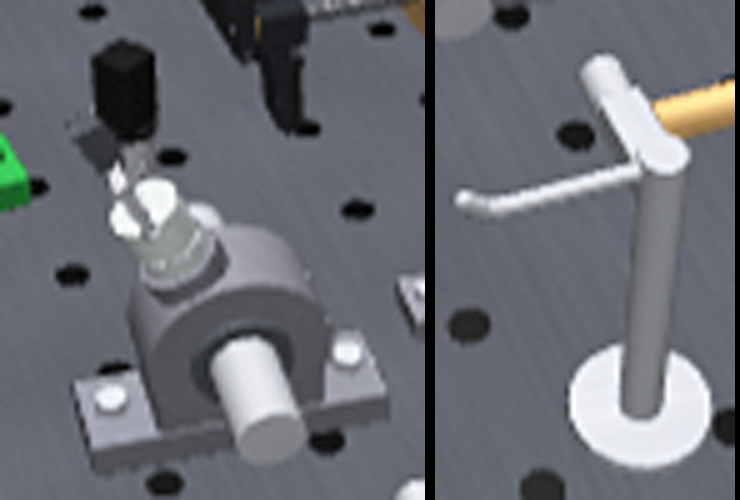

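Crops, in full-frame pixels below:
- **Scene view:** lug top, eye bar ends, shaft ends, gun top corners, post top and hook tip are all readable.
- **Side view:** the near shaft end, lug, gun top, post top and hook tip are readable.

I'll cast rays from these next.

```bash
cat > h.py <<'E'
import numpy as np, pickle
from scipy.spatial.transform import Rotation as R
def ray(s,p):
    f=200/np.tan(np.radians(s["vertical_fov"])/2); T=np.array(s["extrinsics"])
    d=T[:3,:3]@np.array([(p[0]-s["cx"])/f,-(p[1]-s["cy"])/f,-1]); return T[:3,3],d/np.linalg.norm(d)
def onz(s,p,z):
    o,d=ray(s,p); return o+d*(z-o[2])/d[2]
def tri(*sp):
    A=np.zeros((3,3));b=np.zeros(3);rs=[ray(s,p) for s,p in sp]
    for o,d in rs:
        P=np.eye(3)-np.outer(d,d);A+=P;b+=P@o
    x=np.linalg.solve(A,b); return x,max(np.linalg.norm((np.eye(3)-np.outer(d,d))@(x-o)) for o,d in rs)
def proj(s,X):
    f=200/np.tan(np.radians(s["vertical_fov"])/2); T=np.array(s["extrinsics"]); c=T[:3,:3].T@(np.array(X)-T[:3,3])
    return np.array([s["cx"]-f*c[0]/c[2],s["cy"]+f*c[1]/c[2]])
E
python3 - <<'E'
from h import *
np.set_printoptions(precision=4,suppress=True)
d=pickle.load(open("s0.pkl","rb"));S,D=d["scene"],d["side"]
sc=lambda u,v:(S,(295+(u+.5)/4-.5,155+(v+.5)/4-.5))
sp=lambda u,v:(S,(225+(u-570+.5)/4-.5,100+(v+.5)/4-.5))
da=lambda u,v:(D,(265+(u+.5)/5-.5,140+(v+.5)/5-.5))
db=lambda u,v:(D,(315+(u-435+.5)/5-.5,225+(v+.5)/5-.5))
n=onz(*sc(278,375),.07);f=onz(*sc(50,188),.07);nd=onz(*da(270,440),.07)
print("shaft +",n,"far",f,np.linalg.norm(n-f),"side end",nd)
fl=[onz(*sp(648,290),.005),onz(*db(640,405),.005),onz(*sp(612,102),.19),onz(*db(663,152),.19)];print("post",*fl)
print("hook end",onz(*sp(727,38),.184),onz(*db(463,200),.184),tri(sp(727,38),db(463,200)))
print("gun top",[onz(*sc(*p),.12)[:2] for p in((455,443),(505,450),(498,485),(447,480))],"base",onz(*sc(445,570),0),"side top",[onz(*da(*p),.12)[:2] for p in((92,57),(125,40),(157,55),(127,75))])
print("lug top",tri(sc(267,42),da(82,130)))
print("bar ends",tri(sc(220,66),da(120,175)),tri(sc(275,103),da(118,215)))
E
```

```text
shaft + [0.5602 0.1354 0.07  ] far [ 0.5503 -0.0502  0.07  ] 0.1858433464088981 side end [ 0.5461 -0.0541  0.07  ]
post [ 0.5593 -0.2746  0.005 ] [ 0.5612 -0.2763  0.005 ] [ 0.5591 -0.2743  0.19  ] [ 0.5605 -0.2766  0.19  ]
hook end [ 0.4708 -0.2653  0.184 ] [ 0.4732 -0.2673  0.184 ] (array([ 0.4721, -0.2661,  0.1837]), np.float64(0.0015404625813427027))
gun top [array([0.5544, 0.2456]), array([0.5402, 0.268 ]), array([0.5596, 0.2769]), array([0.5751, 0.255 ])] base [0.5629 0.2681 0.    ] side top [array([0.5403, 0.2641]), array([0.5658, 0.2757]), array([0.58  , 0.2519]), array([0.5555, 0.2369])]
lug top (array([0.4788, 0.0463, 0.2259]), np.float64(0.000620464591755072))
bar ends (array([0.4939, 0.0285, 0.2049]), np.float64(0.00046720234581862016)) (array([0.4849, 0.0494, 0.1711]), np.float64(0.012045673218122967))
```

```bash
cat >> h.py <<'E'
def plan(p0,q0,p1,R1,n,jaw):
    "rows from pose (p0,q0) to (p1,R1), sequentially corrected, printed in call form"
    p=np.array(p0,float);Rc=R.from_quat(q0);out=[]
    for i in range(n):
        k=n-i; t=Rc.inv().apply((np.array(p1)-p)/k)*100; w=(Rc.inv()*R1).as_rotvec()/k
        t=np.round(t,2);w=np.round(w,4)
        out.append(dict(zip(("x","y","z","rx","ry","rz"),[float(a) for a in (*t,*w)]))|{"jaw":jaw})
        p=p+Rc.apply(t/100);Rc=Rc*R.from_rotvec(w)
    import json
    for i in range(0,n,5): print(json.dumps(out[i:i+5]))
    print("max",max(np.linalg.norm([r["x"],r["y"],r["z"]]) for r in out),max(np.linalg.norm([r["rx"],r["ry"],r["rz"]]) for r in out))
def frame(z,yhint):
    z=np.array(z,float)/np.linalg.norm(z);y=np.array(yhint,float);y-=z*(y@z);y/=np.linalg.norm(y)
    return R.from_matrix(np.c_[np.cross(y,z),y,z])
yaw=-0.06; C=np.array([.554,.041,.07]); ax=np.array([-np.sin(.44)*np.cos(yaw),-np.sin(.44)*np.sin(yaw),np.cos(.44)])
NB=C+ax*.062/np.cos(.44)   # boss face
E
python3 - <<'E'
from h import *
from plant import get_state
np.set_printoptions(precision=4,suppress=True)
d=pickle.load(open("s0.pkl","rb"));S,D=d["scene"],d["side"]
print("NB",NB,"ax",ax)
sc=lambda u,v:(S,(295+(u+.5)/4-.5,155+(v+.5)/4-.5))
bx=np.array([np.cos(yaw),np.sin(yaw),0]);by=np.array([-np.sin(yaw),np.cos(yaw),0]);px=np.cross(by,ax)
def onplane(p,h):
    o,dd=ray(*sc(*p));P=NB+ax*h;t=((P-o)@ax)/(dd@ax);X=o+dd*t-P;return X@px,X@by
for h in(.075,.079): print([np.round(onplane(p,h),4) for p in((212,68),(222,57),(287,103),(275,93))])
print("lug top corners",[np.round(onplane(p,.109),4) for p in((255,30),(284,38),(278,52),(247,50))])
for h in (0,.041,.075,.109):
    for n,s,o,k in(("sc",S,(295,155),4),("si",D,(265,140),5)): print(h,n,(proj(s,NB+ax*h)-o+.5)*k)
s=get_state()
plan(s["tool_pos"],s["eef_rot"],NB+ax*.155,frame(-ax,[1,0,0]),10,8.8)
E
```

```text
NB [0.5249 0.0428 0.132 ] ax [-0.4252  0.0255  0.9048]
[array([ 0.0054, -0.0197]), array([-0.0097, -0.0242]), array([-0.0122,  0.0226]), array([-0.0129,  0.0131])]
[array([ 0.0115, -0.0167]), array([-0.0035, -0.0211]), array([-0.0059,  0.0253]), array([-0.0067,  0.0159])]
lug top corners [array([ 0.0016, -0.0067]), array([-0.0096,  0.0059]), array([0.0057, 0.0131]), array([0.0228, 0.0038])]
0 sc [198.8754 188.9236]
0 si [174.5547 254.5102]
0.041 sc [223.3775 133.6852]
0.041 si [140.7472 207.3766]
0.075 sc [244.513   86.0367]
0.075 si [111.3543 166.3976]
0.109 sc [266.4329  36.6196]
0.109 si [ 80.642  123.5792]
[{"x": 0.47, "y": -1.66, "z": -0.23, "rx": -0.044, "ry": -0.0028, "rz": -0.0006, "jaw": 8.8}, {"x": 0.47, "y": -1.64, "z": -0.3, "rx": -0.044, "ry": -0.0028, "rz": -0.0006, "jaw": 8.8}, {"x": 0.47, "y": -1.63, "z": -0.38, "rx": -0.0441, "ry": -0.0028, "rz": -0.0006, "jaw": 8.8}, {"x": 0.47, "y": -1.61, "z": -0.45, "rx": -0.044, "ry": -0.0028, "rz": -0.0006, "jaw": 8.8}, {"x": 0.47, "y": -1.59, "z": -0.52, "rx": -0.0441, "ry": -0.0028, "rz": -0.0006, "jaw": 8.8}]
[{"x": 0.46, "y": -1.56, "z": -0.59, "rx": -0.044, "ry": -0.0027, "rz": -0.0006, "jaw": 8.8}, {"x": 0.46, "y": -1.54, "z": -0.66, "rx": -0.0441, "ry": -0.0028, "rz": -0.0006, "jaw": 8.8}, {"x": 0.46, "y": -1.51, "z": -0.73, "rx": -0.044, "ry": -0.0027, "rz": -0.0006, "jaw": 8.8}, {"x": 0.46, "y": -1.47, "z": -0.8, "rx": -0.0441, "ry": -0.0028, "rz": -0.0006, "jaw": 8.8}, {"x": 0.47, "y": -1.43, "z": -0.86, "rx": -0.044, "ry": -0.0027, "rz": -0.0006, "jaw": 8.8}]
max 1.7405171645232345 0.044192872728529425
```

Request:
{"method": "send_rows", "body": {"motion": [{"x": 0.47,"y": -1.66,"z": -2.2,"rx": -0.044,"ry": -0.0028,"rz": 0,"jaw": 8.8},{"x": 0.47,"y": -1.64,"z": -0.3,"rx": -0.044,"ry": -0.0028,"rz": 0,"jaw": 8.8},{"x": 0.47,"y": -1.63,"z": -0.38,"rx": -0.044,"ry": -0.0028,"rz": 0,"jaw": 8.8},{"x": 0.47,"y": -1.61,"z": -0.45,"rx": -0.044,"ry": -0.0028,"rz": 0,"jaw": 8.8},{"x": 0.47,"y": -1.59,"z": -0.52,"rx": -0.044,"ry": -0.0028,"rz": 0,"jaw": 8.8}]}}

```text
clock: 0.65
tool_pos: [0.5413, 0.0238, 0.281]
eef_rot: [0.703, 0.703, 0.073, 0.083]
contact_force: [0.7, -0.5, 0.0]
opening: 0.995
finger_force: 0.0
```

Request:
{"method": "send_rows", "body": {"motion": [{"x": 0.47,"y": -1.56,"z": -0.59,"rx": -0.044,"ry": -0.0028,"rz": 0,"jaw": 8.8},{"x": 0.46,"y": -1.54,"z": -0.66,"rx": -0.044,"ry": -0.0028,"rz": 0,"jaw": 8.8},{"x": 0.46,"y": -1.51,"z": -0.73,"rx": -0.044,"ry": -0.0028,"rz": 0,"jaw": 8.8},{"x": 0.46,"y": -1.47,"z": -0.8,"rx": -0.044,"ry": -0.0028,"rz": 0,"jaw": 8.8},{"x": 0.46,"y": -1.43,"z": -0.86,"rx": -0.044,"ry": -0.0028,"rz": 0,"jaw": 8.8}]}}

```text
clock: 1.15
tool_pos: [0.4587, 0.0472, 0.2927]
eef_rot: [0.69, 0.69, 0.146, 0.164]
contact_force: [0.1, 0.7, -0.7]
opening: 0.994
finger_force: 0.0
```

Run:
```python
from plant import *
from h import *
import cv2
np.set_printoptions(precision=4,suppress=True)
s=get_state();P=s["tool_pos"];Q=R.from_quat(s["eef_rot"]);print(s["clock"],P,Q.as_matrix(),s["q"])
print("off axis mm",(P-NB)@ax,(P-NB)-ax*((P-NB)@ax))
w=snapshot("wrist");pickle.dump(w,open("w1.pkl","wb"))
print([np.round(proj(w,NB+ax*h),1) for h in(0,.041,.079,.109)])
cv2.imwrite("pics/w1.png",w["img"][:,:,::-1])
```

```text
1.15 [0.4587 0.0472 0.2927] [[ 0.0067  0.904   0.4274]
 [ 0.9997  0.0048 -0.0259]
 [-0.0255  0.4275 -0.9037]] [-0.5678  0.3225  0.3562  2.3772  0.5157  0.0434 -0.764 ]
off axis mm 0.173632323268962 [0.0077 0.     0.0036]
[array([310.4, 184.7]), array([309. , 197.3]), array([307.3, 212.5]), array([305.5, 228.3])]
```

View pics/w1.png

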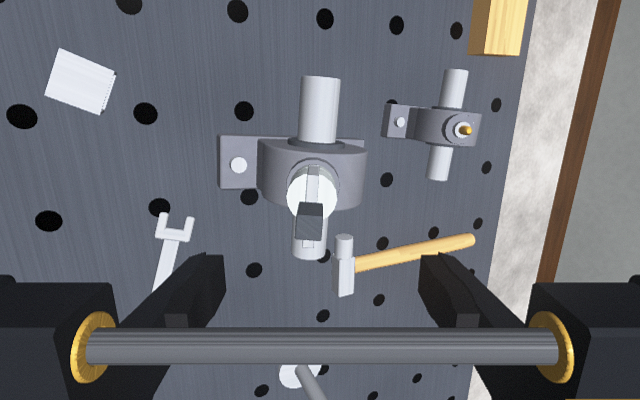

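The wrist view shows the lug at about (310,220), within 6 px of the predicted point. The bar runs near-vertically from about (313,168) to (311,257). I'll zoom in for the cap yaw.

Run:
```python
import pickle,cv2
w=pickle.load(open("w1.pkl","rb"))
cv2.imwrite("pics/w1c.png",cv2.resize(w["img"][155:270,270:370,::-1],None,fx=5,fy=5,interpolation=cv2.INTER_CUBIC))
```

```text
(no output)
```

View pics/w1c.png

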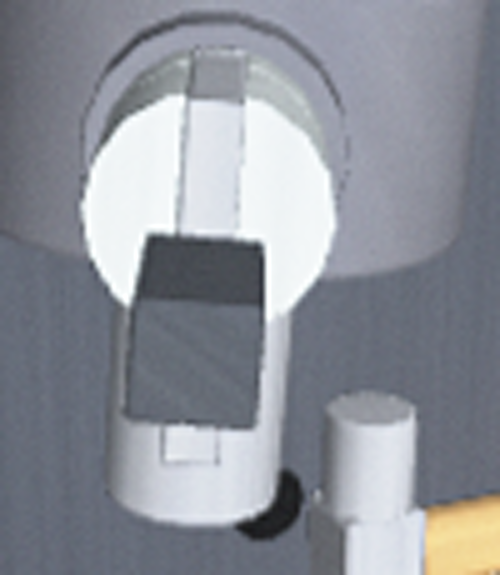

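```bash
cat >> h.py <<'E'
bx=np.array([np.cos(yaw),np.sin(yaw),0]);by=np.array([-np.sin(yaw),np.cos(yaw),0]);px=np.cross(by,ax)
def onax(s,p,h,NB=NB):
    o,d=ray(s,p);P=NB+ax*h;X=o+d*(((P-o)@ax)/(d@ax))-P;return np.array([X@px,X@by])
E
python3 - <<'E'
from h import *
np.set_printoptions(precision=4,suppress=True)
w=pickle.load(open("w1.pkl","rb"));c=lambda u,v:(270+(u+.5)/5-.5,155+(v+.5)/5-.5)
L=np.array([onax(w,c(*p),.109) for p in((135,298),(265,303),(257,428),(124,418))])
print(L,L.mean(0),np.linalg.norm(np.diff(L,axis=0),axis=1))
e=[L[1]-L[0],L[2]-L[3],L[0]-L[3],L[1]-L[2]];print([np.degrees(np.arctan2(v[1],v[0])) for v in e])
B=np.array([onax(w,c(*p),.079) for p in((187,97),(243,102),(220,465),(163,462))]);print(B)
cc=onax(w,c(208,205),.041);print("cup top",cc)
bn=onax(w,c(216,145),0);print("boss?",bn)
E
```

```text
[[-0.0056  0.0085]
 [ 0.0097  0.0088]
 [ 0.0097 -0.0071]
 [-0.0064 -0.0067]] [0.0018 0.0009] [0.0153 0.0159 0.016 ]
[np.float64(1.0233043118686431), np.float64(-1.3027904140633249), np.float64(87.25483435825268), np.float64(89.97624813634035)]
[[-0.0014  0.0265]
 [ 0.0059  0.0262]
 [ 0.0056 -0.0254]
 [-0.0023 -0.0254]]
cup top [0.0016 0.0014]
boss? [0.002  0.0011]
```

```bash
sed -i 's/^NB=.*/&\nNB=NB+.0018*np.cross([-np.sin(yaw),np.cos(yaw),0],ax)+.001*np.array([-np.sin(yaw),np.cos(yaw),0])/' h.py
python3 - <<'E'
from h import *
from plant import get_state
s=get_state();plan(s["tool_pos"],s["eef_rot"],NB+ax*.092,frame(-ax,px),10,8.8)
E
```

```text
[{"x": 0.01, "y": 0.0, "z": 0.83, "rx": -0.0006, "ry": 0.0006, "rz": 0.0066, "jaw": 8.8}, {"x": 0.01, "y": 0.0, "z": 0.83, "rx": -0.0006, "ry": 0.0006, "rz": 0.0066, "jaw": 8.8}, {"x": 0.01, "y": 0.0, "z": 0.83, "rx": -0.0006, "ry": 0.0006, "rz": 0.0066, "jaw": 8.8}, {"x": 0.0, "y": 0.0, "z": 0.83, "rx": -0.0006, "ry": 0.0005, "rz": 0.0066, "jaw": 8.8}, {"x": 0.0, "y": 0.0, "z": 0.82, "rx": -0.0006, "ry": 0.0006, "rz": 0.0066, "jaw": 8.8}]
[{"x": 0.0, "y": 0.0, "z": 0.83, "rx": -0.0006, "ry": 0.0005, "rz": 0.0066, "jaw": 8.8}, {"x": 0.01, "y": 0.01, "z": 0.82, "rx": -0.0006, "ry": 0.0006, "rz": 0.0066, "jaw": 8.8}, {"x": 0.0, "y": 0.0, "z": 0.83, "rx": -0.0007, "ry": 0.0005, "rz": 0.0066, "jaw": 8.8}, {"x": 0.01, "y": 0.0, "z": 0.82, "rx": -0.0006, "ry": 0.0006, "rz": 0.0066, "jaw": 8.8}, {"x": 0.0, "y": 0.01, "z": 0.83, "rx": -0.0007, "ry": 0.0005, "rz": 0.0065, "jaw": 8.8}]
max 0.8300602387778853 0.006655824516917494
```

```bash
grep -n NB h.py
python3 - <<'E'
from h import *
from plant import get_state
s=get_state();P=s["tool_pos"];v=P-NB;print(P,NB,ax,px,v@ax,v@px,v@by, NB+ax*.092)
E
```

```text
31:NB=C+ax*.062/np.cos(.44)   # boss face
32:NB=NB+.0018*np.cross([-np.sin(yaw),np.cos(yaw),0],ax)+.001*np.array([-np.sin(yaw),np.cos(yaw),0])
34:def onax(s,p,h,NB=NB):
35:    o,d=ray(s,p);P=NB+ax*h;X=o+d*(((P-o)@ax)/(d@ax))-P;return np.array([X@px,X@by])
[0.45237021 0.04785786 0.29087007] [0.52654972 0.0436508  0.13276669] [-0.425173    0.02554104  0.90475166] [ 0.9031236  -0.05425253  0.42593947] 0.1746908740578551 0.00012096514603930217 -0.0002486125207273334 [0.4874338  0.04600057 0.21600384]
```

Request:
{"method": "send_rows", "body": {"motion": [{"x": 0.01,"y": 0,"z": 0.83,"rx": -0.0006,"ry": 0.0006,"rz": 0.0066,"jaw": 8.8},{"x": 0.01,"y": 0,"z": 0.83,"rx": -0.0006,"ry": 0.0006,"rz": 0.0066,"jaw": 8.8},{"x": 0.01,"y": 0,"z": 0.83,"rx": -0.0006,"ry": 0.0006,"rz": 0.0066,"jaw": 8.8},{"x": 0,"y": 0,"z": 0.83,"rx": -0.0006,"ry": 0.0006,"rz": 0.0066,"jaw": 8.8},{"x": 0,"y": 0,"z": 0.83,"rx": -0.0006,"ry": 0.0006,"rz": 0.0066,"jaw": 8.8}]}}

```text
clock: 1.7
tool_pos: [0.4747, 0.0467, 0.2696]
eef_rot: [0.699, 0.682, 0.143, 0.16]
contact_force: [-0.3, 0.5, -0.2]
opening: 0.998
finger_force: 0.0
```

Request:
{"method": "send_rows", "body": {"motion": [{"x": 0,"y": 0,"z": 0.83,"rx": -0.0006,"ry": 0.0006,"rz": 0.0066,"jaw": 8.8},{"x": 0,"y": 0,"z": 0.83,"rx": -0.0006,"ry": 0.0006,"rz": 0.0066,"jaw": 8.8},{"x": 0,"y": 0,"z": 0.83,"rx": -0.0006,"ry": 0.0006,"rz": 0.0066,"jaw": 8.8},{"x": 0,"y": 0,"z": 0.83,"rx": -0.0006,"ry": 0.0006,"rz": 0.0066,"jaw": 8.8},{"x": 0,"y": 0,"z": 0.83,"rx": -0.0006,"ry": 0.0006,"rz": 0.0066,"jaw": 5}]}}

```text
clock: 2.2
tool_pos: [0.492, 0.0452, 0.2318]
eef_rot: [0.71, 0.67, 0.147, 0.157]
contact_force: [-0.1, -0.2, 0.7]
opening: 0.929
finger_force: 0.0
```

```bash
cat > chk.py <<'E'
from h import *
from plant import *
import cv2
np.set_printoptions(precision=4,suppress=True)
snapshot("side")
s=get_state();P=s["tool_pos"];v=P-NB;Q=R.from_quat(s["eef_rot"])
print(s["clock"],"P",P,"ax",v@ax,"px",v@px,"by",v@by,"F",s["contact_force"],"M",s["moment"],"op",s["opening"]*.0881,s["finger_force"])
print("toolz",Q.as_matrix()[:,2],"tooly",Q.as_matrix()[:,1],"q",s["q"])
E
python3 chk.py
```

```text
2.25 P [0.4922 0.045  0.2308] ax 0.1033901887167932 px 0.010658353280002395 by -0.0007191760553680622 F [ 0.9254 -0.3328 -1.0994] M [-0.0327  0.3631  0.0254] op 0.07796469372941478 0.0
toolz [ 0.4192 -0.0262 -0.9075] tooly [ 0.906 -0.053  0.42 ] q [-0.1249  0.4825 -0.219   2.3581  1.9541  0.2699 -2.272 ]
```

Run:
```python
from h import *
from plant import get_state
s=get_state();print(s["tool_pos"]);plan(s["tool_pos"],s["eef_rot"],NB+ax*.092,frame(-ax,px),5,5)
```

```text
[0.49217369 0.04499537 0.23084895]
[{"x": 0.01, "y": -0.21, "z": 0.23, "rx": -0.0013, "ry": 0.0002, "rz": 0.0003, "jaw": 5}, {"x": 0.02, "y": -0.21, "z": 0.23, "rx": -0.0013, "ry": 0.0002, "rz": 0.0003, "jaw": 5}, {"x": 0.01, "y": -0.21, "z": 0.23, "rx": -0.0013, "ry": 0.0002, "rz": 0.0003, "jaw": 5}, {"x": 0.02, "y": -0.22, "z": 0.23, "rx": -0.0013, "ry": 0.0002, "rz": 0.0002, "jaw": 5}, {"x": 0.01, "y": -0.21, "z": 0.22, "rx": -0.0014, "ry": 0.0002, "rz": 0.0003, "jaw": 5}]
max 0.3189043743820395 0.001445683229480096
```

Request:
{"method": "send_rows", "body": {"motion": [{"x": 0.01,"y": -0.21,"z": 0,"rx": -0.0013,"jaw": 6},{"x": 0.02,"y": -0.21,"z": 0.1,"rx": -0.0013,"jaw": 6},{"x": 0.01,"y": -0.21,"z": 0.2,"rx": -0.0013,"jaw": 6},{"x": 0,"y": 0,"z": 0,"jaw": 6},{"x": 0,"y": 0,"z": 0,"jaw": 6}]}}

```text
schema error: expected keys x, y, z, rx, ry, rz, jaw
```

```bash
python3 chk.py
```

```text
2.3 P [0.4918 0.045  0.2312] ax 0.10390305665434127 px 0.01045169379328956 by -0.0007136577963347588 F [-0.1376  0.3955 -0.0488] M [0.0095 0.4034 0.007 ] op 0.07420117010546223 0.0
toolz [ 0.4187 -0.0261 -0.9077] tooly [ 0.9062 -0.0523  0.4195] q [-0.1265  0.4812 -0.2167  2.3583  1.9514  0.2679 -2.2686]
```

Request:
{"method": "send_rows", "body": {"motion": [{"x": 0.01,"y": -0.2,"z": 0.1,"rx": -0.0013,"ry": 0,"rz": 0,"jaw": 6},{"x": 0.02,"y": -0.2,"z": 0.15,"rx": -0.0013,"ry": 0,"rz": 0,"jaw": 6},{"x": 0.01,"y": -0.2,"z": 0.2,"rx": -0.0013,"ry": 0,"rz": 0,"jaw": 6},{"x": 0.02,"y": -0.2,"z": 0.2,"rx": -0.0013,"ry": 0,"rz": 0,"jaw": 6},{"x": 0.01,"y": -0.2,"z": 0.2,"rx": -0.0013,"ry": 0,"rz": 0,"jaw": 6}]}}

```text
clock: 2.8
tool_pos: [0.4861, 0.0464, 0.22]
eef_rot: [0.709, 0.67, 0.149, 0.16]
contact_force: [-0.5, 0.1, 0.8]
opening: 0.677
finger_force: 0.0
```

```bash
python3 chk.py
```

```text
2.85 P [0.4857 0.0463 0.2195] ax 0.09590360996615119 px -0.00013430603126639437 by 0.0002106931192381129 F [-0.1931  0.2095 -0.7751] M [ 0.0456  0.4402 -0.0396] op 0.06007567215397125 0.0
toolz [ 0.425  -0.0265 -0.9048] tooly [ 0.9034 -0.0511  0.4258] q [-0.0739  0.5123 -0.3145  2.3915  2.0391  0.3498 -2.3733]
```

Request:
{"method": "send_rows", "body": {"motion": [{"x": 0,"y": 0,"z": 0.2,"rx": 0,"ry": 0,"rz": 0,"jaw": 6},{"x": 0,"y": 0,"z": 0.15,"rx": 0,"ry": 0,"rz": 0,"jaw": 4},{"x": 0,"y": 0,"z": 0,"rx": 0,"ry": 0,"rz": 0,"jaw": 1},{"x": 0,"y": 0,"z": 0,"rx": 0,"ry": 0,"rz": 0,"jaw": 1},{"x": 0,"y": 0,"z": 0,"rx": 0,"ry": 0,"rz": 0,"jaw": 1}], "grip_force": 30}}

```text
clock: 3.35
tool_pos: [0.4878, 0.0461, 0.217]
eef_rot: [0.71, 0.67, 0.149, 0.16]
contact_force: [-0.1, 0.2, -0.8]
opening: 0.339
finger_force: 0.0
```

Request:
{"method": "send_rows", "body": {"motion": [{"x": 0,"y": 0,"z": 0,"rx": 0,"ry": 0,"rz": 0,"jaw": 1},{"x": 0,"y": 0,"z": 0,"rx": 0,"ry": 0,"rz": 0,"jaw": 1},{"x": 0,"y": 0,"z": 0,"rx": 0,"ry": 0,"rz": 0,"jaw": 1},{"x": 0,"y": 0,"z": 0,"rx": 0,"ry": 0,"rz": 0,"jaw": 1},{"x": 0,"y": 0,"z": 0,"rx": 0,"ry": 0,"rz": 0,"jaw": 1}]}}

```text
clock: 3.85
tool_pos: [0.4875, 0.0462, 0.2168]
eef_rot: [0.71, 0.67, 0.149, 0.16]
contact_force: [-0.3, 0.0, -1.2]
opening: 0.182
finger_force: 29.8
```

```bash
python3 chk.py
```

```text
3.9 P [0.4875 0.0462 0.2168] ax 0.09271046430815669 px 0.00036716753924286044 by 0.00017065588807317955 F [-0.4518 -0.359  -0.7828] M [0.0194 0.6933 0.0324] op 0.015408844741254465 29.81384523678571
toolz [ 0.4253 -0.0265 -0.9047] tooly [ 0.9032 -0.0513  0.4261] q [-0.068   0.5208 -0.3219  2.39    2.0486  0.3577 -2.3815]
```

Request:
{"method": "send_rows", "body": {"motion": [{"x": 0,"y": 0,"z": -0.3,"rx": 0,"ry": 0,"rz": 0,"jaw": 1},{"x": 0,"y": 0,"z": -0.4,"rx": 0,"ry": 0,"rz": 0,"jaw": 1},{"x": 0,"y": 0,"z": -0.4,"rx": 0,"ry": 0,"rz": 0,"jaw": 1},{"x": 0,"y": 0,"z": -0.4,"rx": 0,"ry": 0,"rz": 0,"jaw": 1},{"x": 0,"y": 0,"z": -0.4,"rx": 0,"ry": 0,"rz": 0,"jaw": 1}]}}

```text
clock: 4.4
tool_pos: [0.4794, 0.0467, 0.2346]
eef_rot: [0.709, 0.67, 0.149, 0.16]
contact_force: [0.3, -0.3, -1.8]
opening: 0.176
finger_force: 29.8
```

```bash
python3 chk.py
```

```text
4.45 P [0.4794 0.0468 0.235 ] ax 0.112617755336351 px 0.0007632120794385631 by 0.00031975638831685635 F [-0.8168 -0.0844 -0.5148] M [0.0037 0.5402 0.0023] op 0.015790223617924978 29.810559841571376
toolz [ 0.4265 -0.0264 -0.9041] tooly [ 0.9026 -0.0511  0.4273] q [-0.1133  0.4658 -0.2599  2.3919  1.9776  0.3017 -2.315 ]
```

Request:
{"method": "send_rows", "body": {"motion": [{"x": 0,"y": 0,"z": -0.4,"rx": 0,"ry": 0,"rz": 0,"jaw": 1},{"x": 0,"y": 0,"z": -0.4,"rx": 0,"ry": 0,"rz": 0,"jaw": 1},{"x": 0,"y": 0,"z": -0.4,"rx": 0,"ry": 0,"rz": 0,"jaw": 1},{"x": 0,"y": 0,"z": -0.4,"rx": 0,"ry": 0,"rz": 0,"jaw": 1},{"x": 0,"y": 0,"z": -0.4,"rx": 0,"ry": 0,"rz": 0,"jaw": 1}]}}

```text
clock: 4.95
tool_pos: [0.4709, 0.0472, 0.2525]
eef_rot: [0.71, 0.67, 0.149, 0.16]
contact_force: [0.0, 0.3, -0.0]
opening: 0.172
finger_force: 29.8
```

Request:
{"method": "send_rows", "body": {"motion": [{"x": 0,"y": 0,"z": -0.4,"rx": 0,"ry": 0,"rz": 0,"jaw": 1},{"x": 0,"y": 0,"z": -0.4,"rx": 0,"ry": 0,"rz": 0,"jaw": 1},{"x": 0,"y": 0,"z": 0,"rx": 0,"ry": 0,"rz": 0,"jaw": 1},{"x": 0,"y": 0,"z": 0,"rx": 0,"ry": 0,"rz": 0,"jaw": 1},{"x": 0,"y": 0,"z": 0,"rx": 0,"ry": 0,"rz": 0,"jaw": 1}]}}

```text
clock: 5.45
tool_pos: [0.4677, 0.0475, 0.2593]
eef_rot: [0.709, 0.67, 0.149, 0.16]
contact_force: [0.8, -0.0, -1.2]
opening: 0.182
finger_force: 29.8
```

```bash
python3 chk.py
```

```text
5.5 P [0.4677 0.0474 0.2593] ax 0.13957288404785695 px 0.0005015237920151362 by 0.0002361715922437942 F [-0.1697 -0.0511 -0.859 ] M [0.0734 0.5287 0.0297] op 0.015566507752321863 29.810759261017665
toolz [ 0.4255 -0.0266 -0.9046] tooly [ 0.9031 -0.0514  0.4263] q [-0.2182  0.3918 -0.118   2.3914  1.8245  0.2107 -2.1623]
```

```bash
cat >> h.py <<'E'
u=np.array([-.994,.106,0]);POST=np.array([.560,-.2755,0])
E
python3 - <<'E'
from h import *
from plant import get_state
s=get_state();Rh=frame([0,0,-1],-u)
A=np.array([.455,-.02,.305]);plan(s["tool_pos"],s["eef_rot"],A,Rh,10,1)
B=POST+u*.140+[0,0,.25];plan(A,Rh.as_quat(),B,Rh,10,1)
E
```

```text
[{"x": -0.68, "y": 0.12, "z": -0.45, "rx": 0.044, "ry": -0.0009, "rz": 0.0048, "jaw": 1}, {"x": -0.68, "y": 0.1, "z": -0.45, "rx": 0.044, "ry": -0.0008, "rz": 0.0048, "jaw": 1}, {"x": -0.68, "y": 0.08, "z": -0.46, "rx": 0.044, "ry": -0.0009, "rz": 0.0048, "jaw": 1}, {"x": -0.68, "y": 0.06, "z": -0.46, "rx": 0.0441, "ry": -0.0008, "rz": 0.0048, "jaw": 1}, {"x": -0.68, "y": 0.05, "z": -0.46, "rx": 0.044, "ry": -0.0009, "rz": 0.0048, "jaw": 1}]
[{"x": -0.68, "y": 0.03, "z": -0.46, "rx": 0.0441, "ry": -0.0008, "rz": 0.0048, "jaw": 1}, {"x": -0.68, "y": 0.01, "z": -0.46, "rx": 0.044, "ry": -0.0009, "rz": 0.0048, "jaw": 1}, {"x": -0.69, "y": -0.0, "z": -0.47, "rx": 0.0441, "ry": -0.0008, "rz": 0.0048, "jaw": 1}, {"x": -0.68, "y": -0.02, "z": -0.46, "rx": 0.044, "ry": -0.0009, "rz": 0.0048, "jaw": 1}, {"x": -0.69, "y": -0.04, "z": -0.46, "rx": 0.0441, "ry": -0.0008, "rz": 0.0049, "jaw": 1}]
max 0.834865258589672 0.0443785984456472
[{"x": -2.43, "y": -0.08, "z": 0.55, "rx": 0.0, "ry": 0.0, "rz": 0.0, "jaw": 1}, {"x": -2.43, "y": -0.08, "z": 0.55, "rx": 0.0, "ry": 0.0, "rz": 0.0, "jaw": 1}, {"x": -2.43, "y": -0.09, "z": 0.55, "rx": 0.0, "ry": 0.0, "rz": 0.0, "jaw": 1}, {"x": -2.43, "y": -0.08, "z": 0.55, "rx": 0.0, "ry": 0.0, "rz": 0.0, "jaw": 1}, {"x": -2.43, "y": -0.09, "z": 0.55, "rx": 0.0, "ry": 0.0, "rz": 0.0, "jaw": 1}]
[{"x": -2.43, "y": -0.08, "z": 0.55, "rx": 0.0, "ry": 0.0, "rz": 0.0, "jaw": 1}, {"x": -2.43, "y": -0.09, "z": 0.55, "rx": 0.0, "ry": 0.0, "rz": 0.0, "jaw": 1}, {"x": -2.43, "y": -0.08, "z": 0.55, "rx": 0.0, "ry": 0.0, "rz": 0.0, "jaw": 1}, {"x": -2.43, "y": -0.09, "z": 0.55, "rx": 0.0, "ry": 0.0, "rz": 0.0, "jaw": 1}, {"x": -2.42, "y": -0.08, "z": 0.55, "rx": 0.0, "ry": 0.0, "rz": 0.0, "jaw": 1}]
max 2.4930904516282597 0.0
```

Request:
{"method": "send_rows", "body": {"motion": [{"x": -0.68,"y": 0.12,"z": -0.45,"rx": 0.044,"ry": -0.0009,"rz": 0.0048,"jaw": 1},{"x": -0.68,"y": 0.1,"z": -0.45,"rx": 0.044,"ry": -0.0009,"rz": 0.0048,"jaw": 1},{"x": -0.68,"y": 0.08,"z": -0.46,"rx": 0.044,"ry": -0.0009,"rz": 0.0048,"jaw": 1},{"x": -0.68,"y": 0.06,"z": -0.46,"rx": 0.044,"ry": -0.0009,"rz": 0.0048,"jaw": 1},{"x": -0.68,"y": 0.05,"z": -0.46,"rx": 0.044,"ry": -0.0009,"rz": 0.0048,"jaw": 1}]}}

```text
clock: 6.0
tool_pos: [0.4617, 0.0199, 0.271]
eef_rot: [0.726, 0.672, 0.093, 0.117]
contact_force: [1.0, -2.0, -1.2]
opening: 0.182
finger_force: 29.8
```

Request:
{"method": "send_rows", "body": {"motion": [{"x": -0.68,"y": 0.03,"z": -0.46,"rx": 0.044,"ry": -0.0009,"rz": 0.0048,"jaw": 1},{"x": -0.68,"y": 0.01,"z": -0.46,"rx": 0.044,"ry": -0.0009,"rz": 0.0048,"jaw": 1},{"x": -0.69,"y": 0,"z": -0.46,"rx": 0.044,"ry": -0.0009,"rz": 0.0048,"jaw": 1},{"x": -0.68,"y": -0.02,"z": -0.46,"rx": 0.044,"ry": -0.0009,"rz": 0.0048,"jaw": 1},{"x": -0.69,"y": -0.04,"z": -0.46,"rx": 0.044,"ry": -0.0009,"rz": 0.0048,"jaw": 1}]}}

```text
clock: 6.5
tool_pos: [0.454, -0.0141, 0.2945]
eef_rot: [0.743, 0.668, 0.019, 0.037]
contact_force: [1.1, 0.1, -1.7]
opening: 0.18
finger_force: 29.8
```

```bash
python3 chk.py
python3 - <<'E'
from h import *
from plant import get_state
s=get_state();Rh=frame([0,0,-1],-u)
B=POST+u*.140+[0,0,.25];plan(s["tool_pos"],s["eef_rot"],B,Rh,10,1)
E
```

```text
6.55 P [ 0.4554 -0.0154  0.295 ] ax 0.17552263183240008 px 0.008017793827485468 by -0.06316383078409113 F [ 1.8623 -0.484  -0.7746] M [ 0.0003 -0.0763 -0.0286] op 0.01552863639717381 29.80106678791344
toolz [ 0.0783 -0.0302 -0.9965] tooly [ 0.9909 -0.1075  0.0811] q [ 0.3309  0.4192 -0.6093  2.0455  0.4351  0.7218 -0.6628]
[{"x": -2.47, "y": -0.12, "z": 0.5, "rx": 0.0081, "ry": 0.0022, "rz": -0.0003, "jaw": 1}, {"x": -2.47, "y": -0.11, "z": 0.49, "rx": 0.0081, "ry": 0.0022, "rz": -0.0003, "jaw": 1}, {"x": -2.47, "y": -0.11, "z": 0.49, "rx": 0.0081, "ry": 0.0022, "rz": -0.0003, "jaw": 1}, {"x": -2.47, "y": -0.1, "z": 0.48, "rx": 0.0081, "ry": 0.0021, "rz": -0.0003, "jaw": 1}, {"x": -2.47, "y": -0.1, "z": 0.48, "rx": 0.0081, "ry": 0.0022, "rz": -0.0002, "jaw": 1}]
[{"x": -2.47, "y": -0.1, "z": 0.47, "rx": 0.0081, "ry": 0.0021, "rz": -0.0003, "jaw": 1}, {"x": -2.47, "y": -0.1, "z": 0.47, "rx": 0.0082, "ry": 0.0022, "rz": -0.0002, "jaw": 1}, {"x": -2.47, "y": -0.09, "z": 0.46, "rx": 0.0081, "ry": 0.0021, "rz": -0.0003, "jaw": 1}, {"x": -2.47, "y": -0.09, "z": 0.46, "rx": 0.0082, "ry": 0.0022, "rz": -0.0002, "jaw": 1}, {"x": -2.47, "y": -0.09, "z": 0.45, "rx": 0.0081, "ry": 0.0021, "rz": -0.0003, "jaw": 1}]
max 2.5229546171106607 0.008492349498224859
```

Request:
{"method": "send_rows", "body": {"motion": [{"x": -2.47,"y": -0.11,"z": 0.49,"rx": 0.0081,"ry": 0.0022,"rz": -0.0003,"jaw": 1},{"x": -2.47,"y": -0.11,"z": 0.49,"rx": 0.0081,"ry": 0.0022,"rz": -0.0003,"jaw": 1},{"x": -2.47,"y": -0.11,"z": 0.49,"rx": 0.0081,"ry": 0.0022,"rz": -0.0003,"jaw": 1},{"x": -2.47,"y": -0.1,"z": 0.48,"rx": 0.0081,"ry": 0.0022,"rz": -0.0003,"jaw": 1},{"x": -2.47,"y": -0.1,"z": 0.48,"rx": 0.0081,"ry": 0.0022,"rz": -0.0002,"jaw": 1}]}}

```text
clock: 7.05
tool_pos: [0.4372, -0.1372, 0.2715]
eef_rot: [0.743, 0.669, 0.01, 0.019]
contact_force: [0.7, 0.4, -1.0]
opening: 0.18
finger_force: 29.8
```

Request:
{"method": "send_rows", "body": {"motion": [{"x": -2.47,"y": -0.1,"z": 0.47,"rx": 0.0081,"ry": 0.0021,"rz": -0.0003,"jaw": 1},{"x": -2.47,"y": -0.1,"z": 0.47,"rx": 0.0081,"ry": 0.0022,"rz": -0.0002,"jaw": 1},{"x": -2.47,"y": -0.09,"z": 0.46,"rx": 0.0081,"ry": 0.0021,"rz": -0.0003,"jaw": 1},{"x": -2.47,"y": -0.09,"z": 0.46,"rx": 0.0081,"ry": 0.0022,"rz": -0.0002,"jaw": 1},{"x": -2.47,"y": -0.09,"z": 0.45,"rx": 0.0081,"ry": 0.0021,"rz": -0.0003,"jaw": 1}]}}

```text
clock: 7.55
tool_pos: [0.4204, -0.2597, 0.249]
eef_rot: [0.742, 0.67, 0.001, 0.001]
contact_force: [0.9, -0.2, -1.4]
opening: 0.176
finger_force: 29.8
```

Request:
{"method": "send_rows", "body": {"motion": [{"x": 0,"y": 0,"z": 0,"rx": 0,"ry": 0,"rz": 0,"jaw": 1},{"x": 0,"y": 0,"z": 0,"rx": 0,"ry": 0,"rz": 0,"jaw": 1},{"x": 0,"y": 0,"z": 0,"rx": 0,"ry": 0,"rz": 0,"jaw": 1},{"x": 0,"y": 0,"z": 0,"rx": 0,"ry": 0,"rz": 0,"jaw": 1},{"x": 0,"y": 0,"z": 0,"rx": 0,"ry": 0,"rz": 0,"jaw": 1}]}}

```text
clock: 8.05
tool_pos: [0.4212, -0.2579, 0.2498]
eef_rot: [0.742, 0.671, 0.001, 0.001]
contact_force: [-0.1, -0.2, -0.9]
opening: 0.179
finger_force: 29.8
```

```bash
python3 chk.py
python3 - <<'E'
from h import *
from plant import *
import cv2
s=get_state();Rh=frame([0,0,-1],-u)
B=POST+u*.135+[0,0,.216];plan(s["tool_pos"],s["eef_rot"],B,Rh,5,1)
w=snapshot("side");pickle.dump(w,open("d2.pkl","wb"))
v=snapshot("scene");pickle.dump(v,open("s2.pkl","wb"))
P=s["tool_pos"];Q=R.from_quat(s["eef_rot"])
for n,s in(("side",w),("scene",v)):print(n,"eye",proj(s,P+Q.apply([0,0,.0365])),"lugtop",proj(s,P-Q.apply([0,0,.0165])),"hookend",proj(s,POST+u*.088+[0,0,.184]))
a=cv2.resize(w["img"][180:330,255:380,::-1],None,fx=4,fy=4,interpolation=cv2.INTER_CUBIC)
cv2.imwrite("pics/d2.png",a)
E
```

```text
8.1 P [ 0.4211 -0.2581  0.2498] ax 0.14297214412857204 px -0.029000582392643037 by -0.30751180777045234 F [-0.0715 -0.1182 -1.02  ] M [-0.0351 -0.0395 -0.0043] op 0.01588801571369089 29.804206491680816
toolz [ 0.0028 -0.0003 -1.    ] tooly [ 0.9949 -0.1011  0.0029] q [ 0.8412  0.5703 -0.6039  1.9419  0.4577  0.765  -0.1267]
[{"x": -0.05, "y": 0.1, "z": 0.68, "rx": 0.0006, "ry": 0.0, "rz": 0.001, "jaw": 1}, {"x": -0.05, "y": 0.1, "z": 0.67, "rx": 0.0006, "ry": 0.0, "rz": 0.001, "jaw": 1}, {"x": -0.05, "y": 0.1, "z": 0.68, "rx": 0.0006, "ry": 0.0, "rz": 0.001, "jaw": 1}, {"x": -0.06, "y": 0.1, "z": 0.67, "rx": 0.0005, "ry": 0.0, "rz": 0.001, "jaw": 1}, {"x": -0.05, "y": 0.09, "z": 0.68, "rx": 0.0006, "ry": 0.0, "rz": 0.001, "jaw": 1}]
max 0.6891298861608021 0.00116619037896906
side eye [294.62318231 258.77547334] lugtop [293.3504467  240.79739532] hookend [319.71172123 264.31016688]
scene eye [279.00965376  91.33841236] lugtop [277.72867179  74.67482021] hookend [263.12076951 109.32245941]
```

View pics/d2.png

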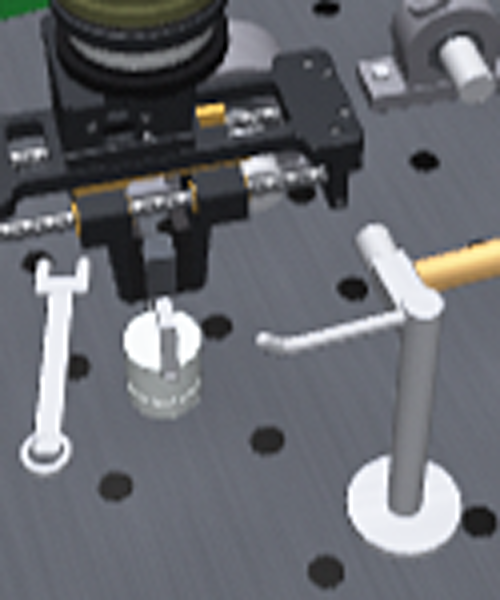

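The side view shows the cap held upright, with its eye at about (295,258) as predicted and the hook end at (320,264). Next I descend and thread the hook through.

Request:
{"method": "send_rows", "body": {"motion": [{"x": -0.05,"y": 0.1,"z": 0.68,"rx": 0.0006,"ry": 0,"rz": 0.001,"jaw": 1},{"x": -0.05,"y": 0.1,"z": 0.67,"rx": 0.0006,"ry": 0,"rz": 0.001,"jaw": 1},{"x": -0.05,"y": 0.1,"z": 0.68,"rx": 0.0006,"ry": 0,"rz": 0.001,"jaw": 1},{"x": -0.06,"y": 0.1,"z": 0.67,"rx": 0.0006,"ry": 0,"rz": 0.001,"jaw": 1},{"x": -0.05,"y": 0.1,"z": 0.68,"rx": 0.0006,"ry": 0,"rz": 0.001,"jaw": 1}]}}

```text
clock: 8.7
tool_pos: [0.4256, -0.2619, 0.215]
eef_rot: [0.744, 0.668, -0.0, -0.0]
contact_force: [-0.6, 0.2, -0.5]
opening: 0.179
finger_force: 29.8
```

Request:
{"method": "send_rows", "body": {"motion": [{"x": 0,"y": 0,"z": 0,"rx": 0,"ry": 0,"rz": 0,"jaw": 1},{"x": 0,"y": 0.5,"z": 0,"rx": 0,"ry": 0,"rz": 0,"jaw": 1},{"x": 0,"y": 0.8,"z": 0,"rx": 0,"ry": 0,"rz": 0,"jaw": 1},{"x": 0,"y": 0.8,"z": 0,"rx": 0,"ry": 0,"rz": 0,"jaw": 1},{"x": 0,"y": 0.9,"z": 0,"rx": 0,"ry": 0,"rz": 0,"jaw": 1}]}}

```text
clock: 9.2
tool_pos: [0.4566, -0.2652, 0.216]
eef_rot: [0.744, 0.668, 0.0, 0.0]
contact_force: [-0.0, -0.3, -2.1]
opening: 0.181
finger_force: 29.8
```

```bash
python3 chk.py
python3 - <<'E'
from h import *
from plant import *
s=get_state();Rh=frame([0,0,-1],-u)
plan(s["tool_pos"],s["eef_rot"],POST+u*.073+[0,0,.216],Rh,5,1)
E
```

```text
9.25 P [ 0.4586 -0.2652  0.2162] ax 0.09649592986083645 px -0.009085527406782366 by -0.31233099994914204 F [ 2.9724 -0.2867 -1.7726] M [-0.0424 -0.2384 -0.0354] op 0.015864037848576474 29.801823869347572
toolz [ 0.0032 -0.     -1.    ] tooly [ 0.9943 -0.107   0.0032] q [ 0.7801  0.6574 -0.5623  1.8799  0.5     0.7444 -0.1708]
[{"x": 0.01, "y": 0.58, "z": 0.01, "rx": 0.0006, "ry": -0.0001, "rz": -0.0002, "jaw": 1}, {"x": 0.01, "y": 0.58, "z": 0.0, "rx": 0.0007, "ry": -0.0001, "rz": -0.0002, "jaw": 1}, {"x": 0.01, "y": 0.58, "z": 0.01, "rx": 0.0006, "ry": -0.0, "rz": -0.0002, "jaw": 1}, {"x": 0.01, "y": 0.58, "z": 0.0, "rx": 0.0007, "ry": -0.0001, "rz": -0.0002, "jaw": 1}, {"x": 0.01, "y": 0.58, "z": 0.01, "rx": 0.0006, "ry": -0.0, "rz": -0.0001, "jaw": 1}]
max 0.5801723881744114 0.0007348469228349535
```

Request:
{"method": "send_rows", "body": {"motion": [{"x": 0.01,"y": 0.6,"z": 0.0,"rx": 0.0006,"ry": 0,"rz": 0,"jaw": 1},{"x": 0.01,"y": 0.6,"z": 0,"rx": 0.0006,"ry": 0,"rz": 0,"jaw": 1},{"x": 0.01,"y": 0.6,"z": 0.0,"rx": 0.0006,"ry": 0,"rz": 0,"jaw": 1},{"x": 0.01,"y": 0.6,"z": 0,"rx": 0.0006,"ry": 0,"rz": 0,"jaw": 1},{"x": 0,"y": 0.4,"z": 0,"rx": 0.0006,"ry": 0,"rz": 0,"jaw": 1}]}}

```text
clock: 9.75
tool_pos: [0.484, -0.2677, 0.2157]
eef_rot: [0.744, 0.668, -0.001, -0.001]
contact_force: [0.7, 0.0, -0.8]
opening: 0.178
finger_force: 29.8
```

```bash
python3 chk.py
python3 - <<'E'
from h import *
from plant import *
import cv2
v=snapshot("scene")
s=get_state();Rh=frame([0,0,-1],-u);P=s["tool_pos"];print((P-POST)@u)
plan(s["tool_pos"],s["eef_rot"],POST+u*.073+[0,0,.2025],Rh,5,1)
w=snapshot("side")
f=lambda m,x,y:cv2.resize(m["img"][y:y+100,x:x+80,::-1],None,fx=5,fy=5,interpolation=cv2.INTER_CUBIC)
cv2.imwrite("pics/h3.png",np.hstack([f(w,290,215),f(v,225,65)]))
E
```

```text
9.8 P [ 0.4846 -0.2676  0.2158] ax 0.08495050303139862 px 0.014389115816589833 by -0.31323804934713173 F [ 0.8804  0.0718 -1.3048] M [ 0.025  -0.0931 -0.0182] op 0.01593512020060021 29.80304405442439
toolz [-0.0022  0.0006 -1.    ] tooly [ 0.9943 -0.1071 -0.0023] q [ 0.7528  0.6876 -0.5604  1.8063  0.4932  0.7933 -0.1674]
0.07632331890931433
[{"x": 0.0, "y": 0.07, "z": 0.26, "rx": -0.0006, "ry": -0.0001, "rz": -0.0002, "jaw": 1}, {"x": 0.0, "y": 0.07, "z": 0.26, "rx": -0.0006, "ry": -0.0, "rz": -0.0002, "jaw": 1}, {"x": 0.01, "y": 0.07, "z": 0.27, "rx": -0.0005, "ry": -0.0001, "rz": -0.0002, "jaw": 1}, {"x": 0.0, "y": 0.07, "z": 0.26, "rx": -0.0006, "ry": -0.0, "rz": -0.0003, "jaw": 1}, {"x": 0.01, "y": 0.06, "z": 0.27, "rx": -0.0005, "ry": -0.0001, "rz": -0.0002, "jaw": 1}]
max 0.27910571473905726 0.0006708203932499369
```

View pics/h3.png

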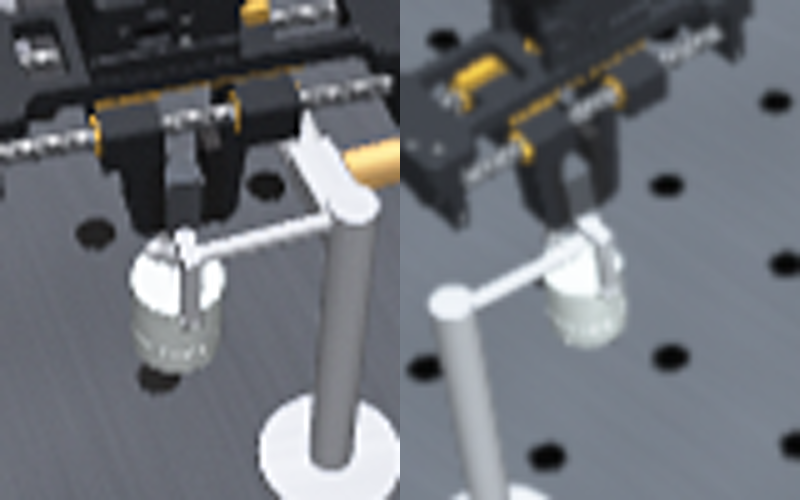

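Both views show the arm going through the eye, in the side crop at about (190,245). Next: lower, release and lift.

Request:
{"method": "send_rows", "body": {"motion": [{"x": 0,"y": 0.07,"z": 0.26,"rx": -0.0006,"ry": 0,"rz": 0,"jaw": 1},{"x": 0,"y": 0.07,"z": 0.26,"rx": -0.0006,"ry": 0,"rz": 0,"jaw": 1},{"x": 0,"y": 0.07,"z": 0.27,"rx": -0.0006,"ry": 0,"rz": 0,"jaw": 1},{"x": 0,"y": 0.07,"z": 0.26,"rx": -0.0006,"ry": 0,"rz": 0,"jaw": 1},{"x": 0,"y": 0.06,"z": 0.27,"rx": 0,"ry": 0,"rz": 0,"jaw": 1}]}}

```text
clock: 10.4
tool_pos: [0.4869, -0.2681, 0.2024]
eef_rot: [0.744, 0.668, -0.0, -0.0]
contact_force: [-0.7, 0.1, 4.3]
opening: 0.18
finger_force: 29.8
```

Request:
{"method": "send_rows", "body": {"motion": [{"x": 0,"y": 0,"z": 0,"rx": 0,"ry": 0,"rz": 0,"jaw": 1},{"x": 0,"y": 0,"z": 0,"rx": 0,"ry": 0,"rz": 0,"jaw": 1},{"x": 0,"y": 0,"z": 0,"rx": 0,"ry": 0,"rz": 0,"jaw": 1},{"x": 0,"y": 0,"z": 0,"rx": 0,"ry": 0,"rz": 0,"jaw": 1},{"x": 0,"y": 0,"z": 0,"rx": 0,"ry": 0,"rz": 0,"jaw": 1}]}}

```text
clock: 10.9
tool_pos: [0.487, -0.2681, 0.2027]
eef_rot: [0.744, 0.668, -0.0, -0.0]
contact_force: [1.4, -0.4, -0.4]
opening: 0.178
finger_force: 29.8
```

```bash
python3 chk.py
```

```text
10.95 P [ 0.487  -0.268   0.2026] ax 0.07209055949958587 px 0.010919161200234303 by -0.31349557409075335 F [ 1.2527 -0.9914 -1.3002] M [ 0.0077 -0.3409  0.0085] op 0.01603301872628247 29.80032065534033
toolz [-0.0004  0.0002 -1.    ] tooly [ 0.9942 -0.1073 -0.0004] q [ 0.7433  0.7065 -0.5477  1.8142  0.5095  0.7657 -0.1817]
```

Force at about zero means the bar is still just above the seat. I'll open and lift.

Request:
{"method": "send_rows", "body": {"motion": [{"x": 0,"y": 0,"z": 0.1,"rx": 0,"ry": 0,"rz": 0,"jaw": 1},{"x": 0,"y": 0,"z": 0,"rx": 0,"ry": 0,"rz": 0,"jaw": 2},{"x": 0,"y": 0,"z": 0,"rx": 0,"ry": 0,"rz": 0,"jaw": 3},{"x": 0,"y": 0,"z": 0,"rx": 0,"ry": 0,"rz": 0,"jaw": 4},{"x": 0,"y": 0,"z": 0,"rx": 0,"ry": 0,"rz": 0,"jaw": 4}]}}

```text
clock: 11.45
tool_pos: [0.4864, -0.2681, 0.2013]
eef_rot: [0.744, 0.668, -0.001, -0.001]
contact_force: [0.2, 0.1, -0.1]
opening: 0.449
finger_force: 0.0
```

Request:
{"method": "send_rows", "body": {"motion": [{"x": 0,"y": 0,"z": -0.3,"rx": 0,"ry": 0,"rz": 0,"jaw": 4},{"x": 0,"y": 0,"z": -0.8,"rx": 0,"ry": 0,"rz": 0,"jaw": 4},{"x": 0,"y": 0,"z": -1.5,"rx": 0,"ry": 0,"rz": 0,"jaw": 4},{"x": 0,"y": 0,"z": -2,"rx": 0,"ry": 0,"rz": 0,"jaw": 4},{"x": 0,"y": 0,"z": -2.5,"rx": 0,"ry": 0,"rz": 0,"jaw": 4}]}}

```text
clock: 11.95
tool_pos: [0.4863, -0.2679, 0.2733]
eef_rot: [0.744, 0.668, -0.001, -0.001]
contact_force: [1.0, 0.2, -0.5]
opening: 0.455
finger_force: 0.0
```

```bash
python3 chk.py
python3 - <<'E'
from h import *
from plant import *
import cv2
v=snapshot("scene");w=snapshot("side");pickle.dump((v,w),open("p4.pkl","wb"))
f=lambda m,x,y,a,b,k:cv2.resize(m["img"][y:y+b,x:x+a,::-1],None,fx=k,fy=k,interpolation=cv2.INTER_CUBIC)
g=f(v,380,250,60,60,5)
a=np.hstack([f(w,290,225,80,100,4),f(v,315,160,80,100,4)])  # cap | nipple
cv2.imwrite("pics/h4.png",cv2.copyMakeBorder(a,0,0,0,0,0))
s=get_state();Rg=frame([0,0,-1],[np.cos(.49),np.sin(.49),0])
A=np.array([.50,-.05,.32]);Rm=R.from_quat(s["eef_rot"]);plan(s["tool_pos"],s["eef_rot"],A,Rm,10,8.8)
plan(A,s["eef_rot"],[.559,.259,.26],Rg,15,8.8)
E
```

```text
12.0 P [ 0.4889 -0.2683  0.2776] ax 0.13910932621410868 px 0.044588824835032674 by -0.3136621359694912 F [ 0.6905 -0.252   2.3424] M [-0.0405 -0.0471  0.0057] op 0.03976368085254404 0.0
toolz [ 0.0051 -0.0021 -1.    ] tooly [ 0.9942 -0.1073  0.0053] q [ 0.7821  0.6144 -0.6086  1.7301  0.4259  0.9264 -0.1072]
[{"x": 2.18, "y": -0.11, "z": -0.46, "rx": 0.0, "ry": 0.0, "rz": 0.0, "jaw": 8.8}, {"x": 2.18, "y": -0.11, "z": -0.46, "rx": 0.0, "ry": 0.0, "rz": 0.0, "jaw": 8.8}, {"x": 2.18, "y": -0.11, "z": -0.46, "rx": 0.0, "ry": 0.0, "rz": 0.0, "jaw": 8.8}, {"x": 2.18, "y": -0.11, "z": -0.46, "rx": 0.0, "ry": 0.0, "rz": 0.0, "jaw": 8.8}, {"x": 2.18, "y": -0.11, "z": -0.46, "rx": 0.0, "ry": 0.0, "rz": 0.0, "jaw": 8.8}]
[{"x": 2.18, "y": -0.11, "z": -0.46, "rx": 0.0, "ry": 0.0, "rz": 0.0, "jaw": 8.8}, {"x": 2.19, "y": -0.12, "z": -0.46, "rx": 0.0, "ry": 0.0, "rz": 0.0, "jaw": 8.8}, {"x": 2.18, "y": -0.11, "z": -0.46, "rx": 0.0, "ry": 0.0, "rz": 0.0, "jaw": 8.8}, {"x": 2.19, "y": -0.12, "z": -0.45, "rx": 0.0, "ry": 0.0, "rz": 0.0, "jaw": 8.8}, {"x": 2.18, "y": -0.11, "z": -0.46, "rx": 0.0, "ry
[... 737 characters left out ...]
.0001, "rz": -0.0398, "jaw": 8.8}, {"x": 1.93, "y": 0.82, "z": 0.4, "rx": 0.0001, "ry": 0.0001, "rz": -0.0399, "jaw": 8.8}, {"x": 1.9, "y": 0.89, "z": 0.4, "rx": 0.0001, "ry": 0.0002, "rz": -0.0398, "jaw": 8.8}]
[{"x": 1.86, "y": 0.97, "z": 0.4, "rx": 0.0002, "ry": 0.0001, "rz": -0.0399, "jaw": 8.8}, {"x": 1.82, "y": 1.04, "z": 0.4, "rx": 0.0001, "ry": 0.0002, "rz": -0.0398, "jaw": 8.8}, {"x": 1.78, "y": 1.11, "z": 0.4, "rx": 0.0002, "ry": 0.0001, "rz": -0.0399, "jaw": 8.8}, {"x": 1.73, "y": 1.18, "z": 0.39, "rx": 0.0001, "ry": 0.0002, "rz": -0.0398, "jaw": 8.8}, {"x": 1.69, "y": 1.25, "z": 0.4, "rx": 0.0002, "ry": 0.0001, "rz": -0.0399, "jaw": 8.8}]
max 2.1400934559032696 0.0399006265614965
```

View pics/h4.png

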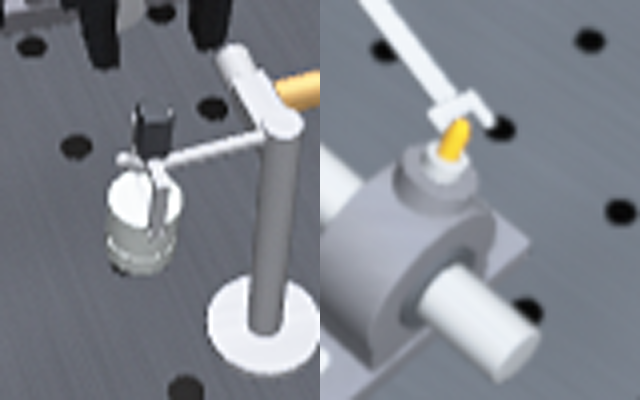

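The side crop shows the cap hanging free on the hook at about (150,170). The scene crop shows the bare nipple, with its tip at about (463,122). On to the gun.

Request:
{"method": "send_rows", "body": {"motion": [{"x": 2.2,"y": -0.11,"z": -0.46,"rx": 0,"ry": 0,"rz": 0,"jaw": 8.8},{"x": 2.2,"y": -0.11,"z": -0.46,"rx": 0,"ry": 0,"rz": 0,"jaw": 8.8},{"x": 2.2,"y": -0.11,"z": -0.46,"rx": 0,"ry": 0,"rz": 0,"jaw": 8.8},{"x": 2.2,"y": -0.11,"z": -0.46,"rx": 0,"ry": 0,"rz": 0,"jaw": 8.8},{"x": 2.2,"y": -0.11,"z": -0.46,"rx": 0,"ry": 0,"rz": 0,"jaw": 8.8}]}}

```text
clock: 12.6
tool_pos: [0.4924, -0.1573, 0.2949]
eef_rot: [0.744, 0.668, -0.001, -0.001]
contact_force: [1.0, -0.2, 0.5]
opening: 0.887
finger_force: 0.0
```

Request:
{"method": "send_rows", "body": {"motion": [{"x": 2.2,"y": -0.11,"z": -0.46,"rx": 0,"ry": 0,"rz": 0,"jaw": 8.8},{"x": 2.2,"y": -0.11,"z": -0.46,"rx": 0,"ry": 0,"rz": 0,"jaw": 8.8},{"x": 2.2,"y": -0.11,"z": -0.46,"rx": 0,"ry": 0,"rz": 0,"jaw": 8.8},{"x": 2.2,"y": -0.11,"z": -0.46,"rx": 0,"ry": 0,"rz": 0,"jaw": 8.8},{"x": 2.2,"y": -0.11,"z": -0.46,"rx": 0,"ry": 0,"rz": 0,"jaw": 8.8}]}}

```text
clock: 13.1
tool_pos: [0.4988, -0.0474, 0.3179]
eef_rot: [0.744, 0.668, -0.001, -0.001]
contact_force: [-0.2, 0.6, 0.2]
opening: 1.0
finger_force: 0.0
```

Request:
{"method": "send_rows", "body": {"motion": [{"x": 2.09,"y": 0.17,"z": 0.4,"rx": 0,"ry": 0,"rz": -0.04,"jaw": 8.8},{"x": 2.08,"y": 0.25,"z": 0.4,"rx": 0,"ry": 0,"rz": -0.04,"jaw": 8.8},{"x": 2.07,"y": 0.33,"z": 0.4,"rx": 0,"ry": 0,"rz": -0.04,"jaw": 8.8},{"x": 2.06,"y": 0.42,"z": 0.4,"rx": 0,"ry": 0,"rz": -0.04,"jaw": 8.8},{"x": 2.04,"y": 0.5,"z": 0.4,"rx": 0,"ry": 0,"rz": -0.04,"jaw": 8.8}]}}

```text
clock: 13.6
tool_pos: [0.5186, 0.0554, 0.2976]
eef_rot: [0.673, 0.74, -0.001, -0.001]
contact_force: [0.5, -0.2, 0.3]
opening: 1.0
finger_force: 0.0
```

Request:
{"method": "send_rows", "body": {"motion": [{"x": 2.02,"y": 0.58,"z": 0.4,"rx": 0,"ry": 0,"rz": -0.04,"jaw": 8.8},{"x": 2,"y": 0.66,"z": 0.4,"rx": 0,"ry": 0,"rz": -0.04,"jaw": 8.8},{"x": 1.96,"y": 0.74,"z": 0.4,"rx": 0,"ry": 0,"rz": -0.04,"jaw": 8.8},{"x": 1.93,"y": 0.82,"z": 0.4,"rx": 0,"ry": 0,"rz": -0.04,"jaw": 8.8},{"x": 1.9,"y": 0.9,"z": 0.4,"rx": 0,"ry": 0,"rz": -0.04,"jaw": 8.8}]}}

```text
clock: 14.1
tool_pos: [0.5383, 0.1585, 0.2775]
eef_rot: [0.596, 0.803, -0.001, -0.001]
contact_force: [0.2, -0.1, 0.4]
opening: 1.0
finger_force: 0.0
```

Request:
{"method": "send_rows", "body": {"motion": [{"x": 1.86,"y": 0.97,"z": 0.4,"rx": 0,"ry": 0,"rz": -0.04,"jaw": 8.8},{"x": 1.82,"y": 1.04,"z": 0.4,"rx": 0,"ry": 0,"rz": -0.04,"jaw": 8.8},{"x": 0,"y": 0,"z": 0,"rx": 0,"ry": 0,"rz": 0,"jaw": 8.8},{"x": 0,"y": 0,"z": 0,"rx": 0,"ry": 0,"rz": 0,"jaw": 8.8},{"x": 0,"y": 0,"z": 0,"rx": 0,"ry": 0,"rz": 0,"jaw": 8.8}]}}

```text
clock: 14.6
tool_pos: [0.5464, 0.1976, 0.2702]
eef_rot: [0.565, 0.825, -0.001, -0.0]
contact_force: [0.0, -0.4, 0.4]
opening: 0.996
finger_force: 0.0
```

```bash
python3 chk.py
python3 - <<'E'
from h import *
from plant import *
import cv2
np.set_printoptions(precision=4,suppress=True)
w=snapshot("wrist");pickle.dump(w,open("w5.pkl","wb"))
for z in(0,.12):print("gun exp px",proj(w,[.559,.259,z]))
im=w["img"].astype(int);p=proj(w,[.559,.259,.12]).astype(int)
cv2.imwrite("pics/w5.png",w["img"][:,:,::-1])
m=(im.max(2)<75).astype(np.uint8)
n,l,st,ce=cv2.connectedComponentsWithStats(m)
for i in range(1,n):
    if st[i,4]>150: print(i,st[i],ce[i])
# brass nipple
v,d=pickle.load(open("p4.pkl","rb"))
for n,s in(("scene",v),("side",d)):
    im=s["img"].astype(int);mm=((im[...,0]>150)&(im[...,2]<110)&(im[...,0]-im[...,1]>20));c=proj(s,NB+ax*.03)
    ys,xs=np.nonzero(mm);k=np.hypot(xs-c[0],ys-c[1])<15;P=np.c_[xs[k],ys[k]]
    print(n,"pred base/coll/tip",proj(s,NB),proj(s,NB+ax*.012),proj(s,NB+ax*.036),"n",len(P),"cent",P.mean(0) if len(P) else 0,"ext",P.min(0) if len(P) else 0,P.max(0) if len(P) else 0)
E
```

```text
14.65 P [0.5466 0.1976 0.2704] ax 0.11995698743319332 px 0.0683472141336168 by 0.1548542158052195 F [ 0.4656 -0.1875  0.0419] M [ 0.0087  0.0533 -0.0198] op 0.08746070080140655 0.0
toolz [-0.0013 -0.0013 -1.    ] tooly [ 0.9322  0.3618 -0.0016] q [-0.0277  0.68   -0.704   1.6603  0.5075  0.9939 -0.5363]
gun exp px [352.573  116.7414]
gun exp px [364.9846 125.6072]
1 [137   0  37  12 249] [154.8554   5.6667]
2 [134   0 146  60 614] [221.7362  36.5065]
3 [435   0  21  11 181] [444.4033   4.1547]
8 [521  27  22  23 386] [531.6451  38.1114]
13 [  1  33  22  23 386] [11.7927 43.9896]
22 [308  49  19  22 313] [317.1821  60.1917]
27 [603  65  22  22 359] [613.6574  75.39  ]
29 [ 98  70  21  22 353] [107.7564  80.9377]
34 [393  86  20  21 331] [402.5529  95.9517]
36 [ 339   98   50   49 1880] [363.7771 121.4707]
42 [475 121  20  20 306] [484.4248 130.1569]
43 [  0 126  12  19 181] [  4.5193 135.7956]
44 [275 140  20  19 293] [284.2116 148.959 ]
45 [553 154  20  18 281] [562.0356 162.4911]
46 [ 81 158  19  19 276] [ 90.0471 167.0399]
47 [357 172  19  18 268] [365.847  180.3881]
48 [167 189  19  18 267] [175.7191 197.4831]
49 [434 202  19  17 253] [443.3123 210.1818]
51 [248 219  18  16 239] [256.5105 226.523 ]
52 [508 231  19  16 231] [517.039  238.4892]
53 [ 67 234  18  17 240] [ 75.4667 242.3542]
54 [328 246  15  17 168] [335.4762 254.6369]
55 [    0   252   231   148 17681] [ 94.7161 330.8398]
56 [  408   252   232   148 17320] [543.2975 330.0925]
57 [147 262  18  15 198] [155.7475 268.5505]
scene pred base/coll/tip [344.0723 202.2115] [345.84   198.2272] [349.4424 190.108 ] n 48 cent [348.1875 194.5833] ext [345 190] [352 199]
side pred base/coll/tip [299.8808 189.8618] [297.9419 187.1498] [293.9764 181.6029] n 36 cent [296.1944 185.1111] ext [293 181] [299 189]
```

Run:
```python
from h import *
import cv2
np.set_printoptions(precision=4,suppress=True)
w=pickle.load(open("w5.pkl","rb"));g=w["img"][90:155,330:400].astype(int).max(2)
print(np.unique(g[g<75],return_counts=True))
print(g[::3,::3])
```

```text
(array([20, 24, 25, 26, 27, 28, 29, 30, 31, 32, 33, 34, 35, 36, 37, 38, 39,
       40, 41, 42, 43, 44, 45, 46, 47, 48, 49, 50, 51, 52, 53, 54, 55, 56,
       57, 58, 59, 60, 61, 62, 63, 64, 65, 66, 67, 68, 69, 70, 71, 72, 73,
       74]), array([  1,   1,   8,   3,   9,  15,  17,  25,  24,  26,  21,  35,  14,
        32,  23,  36,  40,  20,  24,  18,  14,  24,  22,  27,  61,  67,
       108, 134, 147, 139, 134, 144, 113,  93,  84,  59,  55,  52,  28,
        20,  17,   8,   3,   3,   5,   3,   3,   4,   1,   4,   1,   5]))
[[128 133 127 130 130 129 133 133 132 128 132 132 130 133 130 130 133 134
  129 133 131 140  39  40]
 [128 132 129 131 128 129 129 133 131 126 134 130 128 126 124 130 133 135
  129 128 134  91  42  38]
 [130 128 130 132 126 127 131 134 128 130 141 133 135 127 129 134 134 133
  132 128 135  52  38  36]
 [132 129 131 130 128 130 131 136  72  62  62  62  62  95 133 133 135 132
  129 132 136  52  37  35]
 [131 128 131 127 125 134  62  56  59  59  62  45  38  32  31  34  39  45
  128 133 132 124  39  39]
 [132 130 136 129 134  55  49  41  36  33  34  34  41  49  55  59 
[... 951 characters left out ...]
34 134 128 132  75  28  41  51  50  53  51  50  52  48  51  50  49
   49  50 137 130 132 127]
 [132 137 128 130 136 133  75  30  52  49  49  53  53  50  49  54  47  53
   42  36 133 135 135 133]
 [130 133 132 128 135 129 137  27  51  48  50  50  49  47  46  30  60 118
  132 136 130 133 135 136]
 [134 131 136 134 136 132 128 125  49  45  39  40 106 125 140 136 137 129
  132 135 134 135 129 136]
 [134 129 132 138 130 132 129 125 119 136 133 129 130 132 134 135 133 129
  135 132 137 131 134 130]
 [131 134 134 135 135 130 136 132 135 133 132 128 135 138 131 137 130 131
  137 134 136 129 137 133]
 [128 132 137 134 134 126 128 133 132 136 133 127 134 131 136 133 130 137
  132 138 136 137 129 135]]
```

Run:
```python
from h import *
from plant import get_state
import cv2
np.set_printoptions(precision=4,suppress=True)
w=pickle.load(open("w5.pkl","rb"));g=w["img"][90:155,330:400].max(2)
m=((g>44)&(g<75)).astype(np.uint8);m=cv2.morphologyEx(m,cv2.MORPH_OPEN,np.ones((5,5),np.uint8))
n,l,st,ce=cv2.connectedComponentsWithStats(m);i=1+np.argmax(st[1:,4])
c=cv2.findContours((l==i).astype(np.uint8),cv2.RETR_EXTERNAL,cv2.CHAIN_APPROX_NONE)[0][0]
r=cv2.minAreaRect(c);b=cv2.boxPoints(r)+[330,90]
X=np.array([onz(w,p,.12) for p in b]);print(st[i],b,X[:,:2],"c",X.mean(0))
print("side",np.linalg.norm(np.diff(X,axis=0),axis=1),[np.degrees(np.arctan2(*(d[1::-1]))) % 90 for d in np.diff(X,axis=0)])
```

```text
[  18   13   39   41 1268] [[346.1923 108.9615]
 [381.7692 101.8462]
 [388.9231 137.6154]
 [353.3462 144.7308]] [[0.5405 0.2653]
 [0.5639 0.28  ]
 [0.5803 0.2573]
 [0.5563 0.242 ]] c [0.5603 0.2612 0.12  ]
side [0.0276 0.028  0.0285] [np.float64(32.18125270851832), np.float64(35.68667708136153), np.float64(32.51992150936272)]
```

Run:
```python
from h import *
from plant import get_state
np.set_printoptions(precision=4,suppress=True)
d=pickle.load(open("s0.pkl","rb"))["scene"]
for p,z in(((483,213),.13),((500,265),.055),((430,228),.055),((437,282),.01)):print("green",onz(d,p,z))
s=get_state();Rg=frame([0,0,-1],[np.cos(.58),np.sin(.58),0])
A=np.array([.5603,.2612,.2]);plan(s["tool_pos"],s["eef_rot"],A,Rg,5,8.8);plan(A,Rg.as_quat(),A-[0,0,.114],Rg,10,8.8)
```

```text
green [0.3383 0.2984 0.13  ]
green [0.3804 0.3919 0.055 ]
green [0.4038 0.2159 0.055 ]
green [0.4881 0.3022 0.01  ]
[{"x": 1.08, "y": 0.72, "z": 1.41, "rx": -0.0003, "ry": 0.0001, "rz": -0.0419, "jaw": 8.8}, {"x": 1.06, "y": 0.76, "z": 1.41, "rx": -0.0003, "ry": 0.0001, "rz": -0.042, "jaw": 8.8}, {"x": 1.02, "y": 0.8, "z": 1.41, "rx": -0.0003, "ry": 0.0001, "rz": -0.0419, "jaw": 8.8}, {"x": 0.99, "y": 0.85, "z": 1.41, "rx": -0.0002, "ry": 0.0001, "rz": -0.042, "jaw": 8.8}, {"x": 0.95, "y": 0.88, "z": 1.41, "rx": -0.0003, "ry": 0.0, "rz": -0.0419, "jaw": 8.8}]
max 1.9211194653118269 0.04200119045931913
[{"x": 0.0, "y": 0.0, "z": 1.14, "rx": 0.0, "ry": 0.0, "rz": 0.0, "jaw": 8.8}, {"x": 0.0, "y": 0.0, "z": 1.14, "rx": 0.0, "ry": 0.0, "rz": 0.0, "jaw": 8.8}, {"x": 0.0, "y": 0.0, "z": 1.14, "rx": 0.0, "ry": 0.0, "rz": 0.0, "jaw": 8.8}, {"x": 0.0, "y": 0.0, "z": 1.14, "rx": 0.0, "ry": 0.0, "rz": 0.0, "jaw": 8.8}, {"x": 0.0, "y": 0.0, "z": 1.14, "rx": 0.0, "ry": 0.0, "rz": 0.0, "jaw": 8.8}]
[{"x": 0.0, "y": 0.0, "z": 1.14, "rx": 0.0, "ry": 0.0, "rz": 0.0, "jaw": 8.8}, {"x": 0.0, "y": 0.0, "z": 1.14, "rx": 0.0, "ry": 0.0, "rz": 0.0, "jaw": 8.8}, {"x": 0.0, "y": 0.0, "z": 1.14, "rx": 0.0, "ry": 0.0, "rz": 0.0, "jaw": 8.8}, {"x": 0.0, "y": 0.0, "z": 1.14, "rx": 0.0, "ry": 0.0, "rz": 0.0, "jaw": 8.8}, {"x": 0.0, "y": 0.0, "z": 1.14, "rx": 0.0, "ry": 0.0, "rz": 0.0, "jaw": 8.8}]
max 1.14 0.0
```

Request:
{"method": "send_rows", "body": {"motion": [{"x": 1.08,"y": 0.72,"z": 1.41,"rx": 0,"ry": 0,"rz": -0.042,"jaw": 8.8},{"x": 1.06,"y": 0.76,"z": 1.41,"rx": 0,"ry": 0,"rz": -0.042,"jaw": 8.8},{"x": 1.02,"y": 0.8,"z": 1.41,"rx": 0,"ry": 0,"rz": -0.042,"jaw": 8.8},{"x": 0.99,"y": 0.85,"z": 1.41,"rx": 0,"ry": 0,"rz": -0.042,"jaw": 8.8},{"x": 0.95,"y": 0.88,"z": 1.41,"rx": 0,"ry": 0,"rz": -0.042,"jaw": 8.8}]}}

```text
clock: 15.2
tool_pos: [0.5597, 0.2644, 0.1982]
eef_rot: [0.472, 0.881, -0.0, -0.001]
contact_force: [-0.0, 1.1, -0.0]
opening: 0.996
finger_force: 0.0
```

Request:
{"method": "send_rows", "body": {"motion": [{"x": 0,"y": 0,"z": 1.2,"rx": 0,"ry": 0,"rz": 0,"jaw": 8.8},{"x": 0,"y": 0,"z": 1.2,"rx": 0,"ry": 0,"rz": 0,"jaw": 8.8},{"x": 0,"y": 0,"z": 1.2,"rx": 0,"ry": 0,"rz": 0,"jaw": 8.8},{"x": 0,"y": 0,"z": 0,"rx": 0,"ry": 0,"rz": 0,"jaw": 8.8},{"x": 0,"y": 0,"z": 0,"rx": 0,"ry": 0,"rz": 0,"jaw": 8.8}]}}

```text
clock: 15.7
tool_pos: [0.5601, 0.2623, 0.1641]
eef_rot: [0.475, 0.88, -0.0, -0.0]
contact_force: [0.0, -0.6, 0.2]
opening: 0.995
finger_force: 0.0
```

```bash
python3 chk.py;python3 - <<'E'
from h import *
from plant import get_state
s=get_state();Rg=frame([0,0,-1],[np.cos(.58),np.sin(.58),0])
plan(s["tool_pos"],s["eef_rot"],[.5603,.2612,.087],Rg,10,8.8)
E
```

```text
15.75 P [0.5603 0.2627 0.1645] ax 0.019966196658124134 px 0.03211830708595419 by 0.22065863546211872 F [ 0.9383 -0.01    0.4902] M [-0.0104 -0.0853  0.0105] op 0.08778757898142621 0.0
toolz [-0.0002  0.0005 -1.    ] tooly [0.8355 0.5495 0.0001] q [-0.154   0.8613 -0.6703  1.6478  0.6623  0.8722 -0.5137]
[{"x": -0.01, "y": -0.01, "z": 0.78, "rx": 0.0, "ry": -0.0001, "rz": 0.0002, "jaw": 8.8}, {"x": -0.01, "y": -0.01, "z": 0.77, "rx": 0.0, "ry": -0.0, "rz": 0.0002, "jaw": 8.8}, {"x": -0.01, "y": -0.01, "z": 0.78, "rx": 0.0, "ry": -0.0001, "rz": 0.0002, "jaw": 8.8}, {"x": -0.01, "y": -0.01, "z": 0.77, "rx": 0.0, "ry": -0.0, "rz": 0.0002, "jaw": 8.8}, {"x": -0.01, "y": -0.01, "z": 0.78, "rx": 0.0, "ry": -0.0001, "rz": 0.0002, "jaw": 8.8}]
[{"x": -0.02, "y": -0.01, "z": 0.77, "rx": 0.0, "ry": -0.0, "rz": 0.0001, "jaw": 8.8}, {"x": -0.01, "y": -0.01, "z": 0.78, "rx": 0.0, "ry": -0.0001, "rz": 0.0002, "jaw": 8.8}, {"x": -0.02, "y": -0.0, "z": 0.77, "rx": 0.0, "ry": -0.0, "rz": 0.0001, "jaw": 8.8}, {"x": -0.01, "y": -0.01, "z": 0.78, "rx": 0.0, "ry": -0.0001, "rz": 0.0002, "jaw": 8.8}, {"x": -0.02, "y": -0.0, "z": 0.77, "rx": 0.0001, "ry": -0.0, "rz": 0.0001, "jaw": 8.8}]
max 0.7801281945936834 0.00022360679774997898
```

Request:
{"method": "send_rows", "body": {"motion": [{"x": -0.01,"y": -0.01,"z": 0.8,"rx": 0,"ry": 0,"rz": 0,"jaw": 8.8},{"x": -0.01,"y": -0.01,"z": 1.2,"rx": 0,"ry": 0,"rz": 0,"jaw": 8.8},{"x": -0.01,"y": -0.01,"z": 1.2,"rx": 0,"ry": 0,"rz": 0,"jaw": 8.8},{"x": -0.02,"y": -0.01,"z": 1.2,"rx": 0,"ry": 0,"rz": 0,"jaw": 8.8},{"x": -0.02,"y": -0.01,"z": 1.2,"rx": 0,"ry": 0,"rz": 0,"jaw": 8.8}]}}

```text
clock: 16.25
tool_pos: [0.5596, 0.2618, 0.1066]
eef_rot: [0.474, 0.88, -0.001, -0.001]
contact_force: [-0.1, -0.1, 0.2]
opening: 0.995
finger_force: 0.0
```

Request:
{"method": "send_rows", "body": {"motion": [{"x": -0.02,"y": -0.01,"z": 1.2,"rx": 0,"ry": 0,"rz": 0,"jaw": 8.8},{"x": -0.05,"y": -0.02,"z": 0.95,"rx": 0,"ry": 0,"rz": 0,"jaw": 8},{"x": 0,"y": 0,"z": 0,"rx": 0,"ry": 0,"rz": 0,"jaw": 5},{"x": 0,"y": 0,"z": 0,"rx": 0,"ry": 0,"rz": 0,"jaw": 4},{"x": 0,"y": 0,"z": 0,"rx": 0,"ry": 0,"rz": 0,"jaw": 3.4}]}}

```text
clock: 16.75
tool_pos: [0.5603, 0.2616, 0.0871]
eef_rot: [0.474, 0.88, 0.0, -0.0]
contact_force: [-0.5, 0.1, -0.1]
opening: 0.658
finger_force: 0.0
```

```bash
python3 chk.py
```

```text
16.8 P [0.5603 0.2616 0.0872] ax -0.05004222006187348 px -0.0007376134756003942 by 0.21958724026495127 F [ 0.309   0.3127 -0.1141] M [ 0.0687 -0.0369  0.0146] op 0.05398323714472733 0.0
toolz [ 0.      0.0009 -1.    ] tooly [0.8352 0.55   0.0005] q [-0.1888  0.9603 -0.5979  1.6894  0.7555  0.7365 -0.5877]
```

Clean descent. I'll close with a firm grip and lift.

Request:
{"method": "send_rows", "body": {"motion": [{"x": 0,"y": 0,"z": 0,"rx": 0,"ry": 0,"rz": 0,"jaw": 2.5},{"x": 0,"y": 0,"z": 0,"rx": 0,"ry": 0,"rz": 0,"jaw": 2.5},{"x": 0,"y": 0,"z": 0,"rx": 0,"ry": 0,"rz": 0,"jaw": 2.5},{"x": 0,"y": 0,"z": 0,"rx": 0,"ry": 0,"rz": 0,"jaw": 2},{"x": 0,"y": 0,"z": 0,"rx": 0,"ry": 0,"rz": 0,"jaw": 2}], "grip_force": 55}}

```text
clock: 17.3
tool_pos: [0.5601, 0.2613, 0.0867]
eef_rot: [0.474, 0.88, -0.0, -0.0]
contact_force: [1.0, -0.6, 1.6]
opening: 0.335
finger_force: 54.9
```

Request:
{"method": "send_rows", "body": {"motion": [{"x": 0,"y": 0,"z": 0,"rx": 0,"ry": 0,"rz": 0,"jaw": 2},{"x": 0,"y": 0,"z": -0.3,"rx": 0,"ry": 0,"rz": 0,"jaw": 2},{"x": 0,"y": 0,"z": -1,"rx": 0,"ry": 0,"rz": 0,"jaw": 2},{"x": 0,"y": 0,"z": -2,"rx": 0,"ry": 0,"rz": 0,"jaw": 2},{"x": 0,"y": 0,"z": -2,"rx": 0,"ry": 0,"rz": 0,"jaw": 2}]}}

```text
clock: 17.8
tool_pos: [0.5595, 0.2609, 0.14]
eef_rot: [0.474, 0.88, -0.001, -0.001]
contact_force: [0.5, -0.0, -3.1]
opening: 0.339
finger_force: 54.9
```

Request:
{"method": "send_rows", "body": {"motion": [{"x": 0,"y": 0,"z": -3,"rx": 0,"ry": 0,"rz": 0,"jaw": 2},{"x": 0,"y": 0,"z": -3,"rx": 0,"ry": 0,"rz": 0,"jaw": 2},{"x": 0,"y": 0,"z": -3,"rx": 0,"ry": 0,"rz": 0,"jaw": 2},{"x": 0,"y": 0,"z": -3,"rx": 0,"ry": 0,"rz": 0,"jaw": 2},{"x": 0,"y": 0,"z": -2,"rx": 0,"ry": 0,"rz": 0,"jaw": 2}]}}

```text
clock: 18.3
tool_pos: [0.5601, 0.2616, 0.2821]
eef_rot: [0.474, 0.88, 0.001, -0.0]
contact_force: [-0.0, -0.7, -4.3]
opening: 0.335
finger_force: 54.9
```

```bash
python3 chk.py
python3 - <<'E'
from h import *
from plant import get_state
s=get_state();Rt=frame(-ax,px);A=np.array([.46,.10,.295])
Rm=frame([.1,0,-1],[1,0,.1])
plan(s["tool_pos"],s["eef_rot"],A,Rm,15,2);print("T")
plan(A,Rm.as_quat(),NB+ax*.150,Rt,10,2)
E
```

```text
18.35 P [0.5612 0.2627 0.2849] ax 0.12856940081654125 px 0.08418558661914617 by 0.2207399246207989 F [ 0.0224  1.1855 -1.3383] M [ 0.1342 -0.04    0.0119] op 0.029496544521791936 54.939104933291674
toolz [ 0.0045  0.0041 -1.    ] tooly [0.835  0.5502 0.006 ] q [-0.1114  0.7264 -0.7554  1.529   0.5374  1.096  -0.405 ]
[{"x": -0.53, "y": -1.16, "z": -0.07, "rx": -0.0061, "ry": -0.0021, "rz": 0.0388, "jaw": 2}, {"x": -0.58, "y": -1.14, "z": -0.08, "rx": -0.0061, "ry": -0.0021, "rz": 0.0388, "jaw": 2}, {"x": -0.62, "y": -1.11, "z": -0.09, "rx": -0.0061, "ry": -0.0021, "rz": 0.0388, "jaw": 2}, {"x": -0.67, "y": -1.09, "z": -0.09, "rx": -0.0061, "ry": -0.0021, "rz": 0.0388, "jaw": 2}, {"x": -0.71, "y": -1.06, "z": -0.1, "rx": -0.0061, "ry": -0.0021, "rz": 0.0388, "jaw": 2}]
[{"x": -0.75, "y": -1.03, "z": -0.1, "rx": -0.0061, "ry": -0.0021, "rz": 0.0388, "jaw": 2}, {"x": -0.79, "y": -1.0, "z": -0.11, "rx": -0.0061, "ry": -0.0021, "rz": 0.0388, "jaw": 2}, {"x": -0.83, "y": -0.97, "z": -0.11, "rx": -0.0061, "ry": -0.0021, "rz": 0.0388, "jaw": 2}, {"x": -0.86, "y": -0.94, "z": -0.11, "rx": -0.
[... 881 characters left out ...]
"rz": 0.0058, "jaw": 2}, {"x": -0.52, "y": -0.02, "z": 0.27, "rx": -0.034, "ry": -0.0016, "rz": 0.0058, "jaw": 2}, {"x": -0.53, "y": -0.02, "z": 0.27, "rx": -0.034, "ry": -0.0016, "rz": 0.0058, "jaw": 2}]
[{"x": -0.52, "y": -0.03, "z": 0.27, "rx": -0.034, "ry": -0.0016, "rz": 0.0058, "jaw": 2}, {"x": -0.52, "y": -0.04, "z": 0.26, "rx": -0.0341, "ry": -0.0016, "rz": 0.0058, "jaw": 2}, {"x": -0.53, "y": -0.04, "z": 0.27, "rx": -0.034, "ry": -0.0016, "rz": 0.0058, "jaw": 2}, {"x": -0.52, "y": -0.05, "z": 0.26, "rx": -0.0341, "ry": -0.0016, "rz": 0.0058, "jaw": 2}, {"x": -0.53, "y": -0.05, "z": 0.27, "rx": -0.034, "ry": -0.0017, "rz": 0.0059, "jaw": 2}]
max 0.5969087032369356 0.03462672378380605
```

Request:
{"method": "send_rows", "body": {"motion": [{"x": -0.53,"y": -1.16,"z": -0.07,"rx": -0.0061,"ry": -0.0021,"rz": 0.0388,"jaw": 2},{"x": -0.58,"y": -1.14,"z": -0.08,"rx": -0.0061,"ry": -0.0021,"rz": 0.0388,"jaw": 2},{"x": -0.62,"y": -1.11,"z": -0.09,"rx": -0.0061,"ry": -0.0021,"rz": 0.0388,"jaw": 2},{"x": -0.67,"y": -1.09,"z": -0.09,"rx": -0.0061,"ry": -0.0021,"rz": 0.0388,"jaw": 2},{"x": -0.71,"y": -1.06,"z": -0.1,"rx": -0.0061,"ry": -0.0021,"rz": 0.0388,"jaw": 2}]}}

```text
clock: 18.85
tool_pos: [0.5254, 0.2061, 0.2827]
eef_rot: [0.558, 0.83, 0.01, 0.011]
contact_force: [0.1, 0.6, -3.2]
opening: 0.337
finger_force: 54.9
```

Request:
{"method": "send_rows", "body": {"motion": [{"x": -0.75,"y": -1.03,"z": -0.1,"rx": -0.0061,"ry": -0.0021,"rz": 0.0388,"jaw": 2},{"x": -0.79,"y": -1.0,"z": -0.11,"rx": -0.0061,"ry": -0.0021,"rz": 0.0388,"jaw": 2},{"x": -0.83,"y": -0.97,"z": -0.11,"rx": -0.0061,"ry": -0.0021,"rz": 0.0388,"jaw": 2},{"x": -0.86,"y": -0.94,"z": -0.11,"rx": -0.0061,"ry": -0.0021,"rz": 0.0388,"jaw": 2},{"x": -0.9,"y": -0.9,"z": -0.12,"rx": -0.0061,"ry": -0.0021,"rz": 0.0388,"jaw": 2}]}}

```text
clock: 19.35
tool_pos: [0.4916, 0.152, 0.2865]
eef_rot: [0.635, 0.772, 0.021, 0.023]
contact_force: [0.4, 0.1, -2.8]
opening: 0.339
finger_force: 54.9
```

Request:
{"method": "send_rows", "body": {"motion": [{"x": -0.93,"y": -0.86,"z": -0.12,"rx": -0.0061,"ry": -0.0021,"rz": 0.0388,"jaw": 2},{"x": -0.97,"y": -0.83,"z": -0.12,"rx": -0.0061,"ry": -0.0021,"rz": 0.0388,"jaw": 2},{"x": -1.0,"y": -0.79,"z": -0.13,"rx": -0.006,"ry": -0.0022,"rz": 0.0388,"jaw": 2},{"x": -1.03,"y": -0.75,"z": -0.13,"rx": -0.0061,"ry": -0.0021,"rz": 0.0388,"jaw": 2},{"x": -1.06,"y": -0.7,"z": -0.13,"rx": -0.006,"ry": -0.0022,"rz": 0.0388,"jaw": 2}]}}

```text
clock: 19.85
tool_pos: [0.4584, 0.0977, 0.2908]
eef_rot: [0.707, 0.705, 0.032, 0.035]
contact_force: [0.9, 0.4, -3.9]
opening: 0.337
finger_force: 54.9
```

```bash
python3 chk.py
python3 - <<'E'
from h import *
from plant import get_state
s=get_state();Rt=frame(-ax,px)
plan(s["tool_pos"],s["eef_rot"],NB+ax*.150,Rt,15,2)
E
```

```text
19.9 P [0.4569 0.0953 0.2906] ax 0.17369667814425718 px 0.0014819688031578516 by 0.04740434766247567 F [-2.6152 -1.6376 -3.3249] M [-0.2542  0.3593 -0.0185] op 0.029785357888962374 54.93909917771816
toolz [ 0.0924 -0.0075 -0.9957] tooly [ 0.9957 -0.0056  0.0924] q [ 0.0983  0.4402 -0.6227  2.0318  0.4655  0.7172 -0.8231]
[{"x": -0.32, "y": 0.03, "z": 0.15, "rx": -0.0231, "ry": -0.0005, "rz": 0.0036, "jaw": 2}, {"x": -0.32, "y": 0.02, "z": 0.15, "rx": -0.0231, "ry": -0.0005, "rz": 0.0036, "jaw": 2}, {"x": -0.32, "y": 0.02, "z": 0.15, "rx": -0.0232, "ry": -0.0005, "rz": 0.0036, "jaw": 2}, {"x": -0.32, "y": 0.02, "z": 0.16, "rx": -0.0231, "ry": -0.0005, "rz": 0.0036, "jaw": 2}, {"x": -0.32, "y": 0.02, "z": 0.16, "rx": -0.0232, "ry": -0.0005, "rz": 0.0036, "jaw": 2}]
[{"x": -0.32, "y": 0.02, "z": 0.16, "rx": -0.0231, "ry": -0.0005, "rz": 0.0036, "jaw": 2}, {"x": -0.31, "y": 0.01, "z": 0.16, "rx": -0.0232, "ry": -0.0005, "rz": 0.0036, "jaw": 2}, {"x": -0.32, "y": 0.01, "z": 0.16, "rx": -0.0231, "ry": -0.0005, "rz": 0.0036, "jaw": 2}, {"x": -0.31, "y": 0.01, "z": 0.16, "rx": -0.0232, "ry": -0.0005, "rz": 0.0036, "jaw": 2}, {"x": -0.32, "y": 0.0, "z": 0.15, "rx": -0.0231, "ry": -0.0005, "rz": 0.0036, "jaw": 2}]
[{"x": -0.31, "y": 0.0, "z": 0.16, "rx": -0.0232, "ry": -0.0005, "rz": 0.0036, "jaw": 2}, {"x": -0.32, "y": 0.0, "z": 0.16, "rx": -0.0231, "ry": -0.0005, "rz": 0.0036, "jaw": 2}, {"x": -0.31, "y": 0.0, "z": 0.15, "rx": -0.0232, "ry": -0.0005, "rz": 0.0036, "jaw": 2}, {"x": -0.32, "y": -0.0, "z": 0.16, "rx": -0.0231, "ry": -0.0005, "rz": 0.0036, "jaw": 2}, {"x": -0.31, "y": -0.01, "z": 0.15, "rx": -0.0232, "ry": -0.0005, "rz": 0.0036, "jaw": 2}]
max 0.35832945734337834 0.02348297255459794
```

Request:
{"method": "send_rows", "body": {"motion": [{"x": -0.32,"y": 0.03,"z": 0.15,"rx": -0.0231,"ry": -0.0005,"rz": 0.0036,"jaw": 2},{"x": -0.32,"y": 0.02,"z": 0.15,"rx": -0.0231,"ry": -0.0005,"rz": 0.0036,"jaw": 2},{"x": -0.32,"y": 0.02,"z": 0.15,"rx": -0.0232,"ry": -0.0005,"rz": 0.0036,"jaw": 2},{"x": -0.32,"y": 0.02,"z": 0.16,"rx": -0.0231,"ry": -0.0005,"rz": 0.0036,"jaw": 2},{"x": -0.32,"y": 0.02,"z": 0.16,"rx": -0.0232,"ry": -0.0005,"rz": 0.0036,"jaw": 2}]}}

```text
clock: 20.4
tool_pos: [0.4611, 0.0825, 0.2834]
eef_rot: [0.71, 0.697, 0.073, 0.076]
contact_force: [0.2, 0.4, -2.6]
opening: 0.337
finger_force: 54.9
```

Request:
{"method": "send_rows", "body": {"motion": [{"x": -0.32,"y": 0.02,"z": 0.16,"rx": -0.0231,"ry": -0.0005,"rz": 0.0036,"jaw": 2},{"x": -0.31,"y": 0.01,"z": 0.16,"rx": -0.0232,"ry": -0.0005,"rz": 0.0036,"jaw": 2},{"x": -0.32,"y": 0.01,"z": 0.16,"rx": -0.0231,"ry": -0.0005,"rz": 0.0036,"jaw": 2},{"x": -0.31,"y": 0.01,"z": 0.16,"rx": -0.0232,"ry": -0.0005,"rz": 0.0036,"jaw": 2},{"x": -0.32,"y": 0,"z": 0.15,"rx": -0.0231,"ry": -0.0005,"rz": 0.0036,"jaw": 2}]}}

```text
clock: 20.9
tool_pos: [0.4632, 0.0667, 0.276]
eef_rot: [0.71, 0.685, 0.113, 0.117]
contact_force: [0.7, 0.3, -3.6]
opening: 0.335
finger_force: 54.9
```

Request:
{"method": "send_rows", "body": {"motion": [{"x": -0.31,"y": 0,"z": 0.16,"rx": -0.0232,"ry": -0.0005,"rz": 0.0036,"jaw": 2},{"x": -0.32,"y": 0,"z": 0.16,"rx": -0.0231,"ry": -0.0005,"rz": 0.0036,"jaw": 2},{"x": -0.31,"y": 0,"z": 0.15,"rx": -0.0232,"ry": -0.0005,"rz": 0.0036,"jaw": 2},{"x": -0.32,"y": 0,"z": 0.16,"rx": -0.0231,"ry": -0.0005,"rz": 0.0036,"jaw": 2},{"x": -0.31,"y": 0,"z": 0.15,"rx": -0.0232,"ry": -0.0005,"rz": 0.0036,"jaw": 2}]}}

```text
clock: 21.4
tool_pos: [0.4653, 0.052, 0.2694]
eef_rot: [0.709, 0.672, 0.147, 0.155]
contact_force: [0.7, -0.3, -3.8]
opening: 0.336
finger_force: 54.9
```

```bash
python3 chk.py; python3 chk.py|head -1
python3 - <<'E'
from h import *
from plant import get_state
s=get_state();Rt=frame(-ax,px)
plan(s["tool_pos"],s["eef_rot"],NB+ax*.145,Rt,5,2)
E
```

```text
21.45 P [0.4652 0.0519 0.2692] ax 0.1497525935152584 px 0.0022121634443659863 by 0.004571554274397583 F [-0.8656 -0.2417 -2.6641] M [-0.0325  0.794  -0.0763] op 0.029452800586410487 54.9392906203866
toolz [ 0.417  -0.0219 -0.9086] tooly [ 0.9074 -0.0477  0.4176] q [-0.3292  0.3663  0.0275  2.3776  1.6312  0.1372 -1.9615]
21.5 P [0.4652 0.0521 0.2692] ax 0.14976982002242353 px 0.002212664840684926 by 0.004797245960081555 F [-0.6     0.6848 -2.727 ] M [0.0068 0.7504 0.0184] op 0.029668657653115497 54.93992703035474
[{"x": -0.1, "y": -0.04, "z": 0.1, "rx": -0.0021, "ry": -0.0007, "rz": 0.0017, "jaw": 2}, {"x": -0.09, "y": -0.05, "z": 0.09, "rx": -0.0021, "ry": -0.0007, "rz": 0.0017, "jaw": 2}, {"x": -0.1, "y": -0.04, "z": 0.1, "rx": -0.0021, "ry": -0.0007, "rz": 0.0016, "jaw": 2}, {"x": -0.09, "y": -0.05, "z": 0.09, "rx": -0.0021, "ry": -0.0007, "rz": 0.0017, "jaw": 2}, {"x": -0.1, "y": -0.04, "z": 0.1, "rx": -0.0021, "ry": -0.0007, "rz": 0.0016, "jaw": 2}]
max 0.1469693845669907 0.0027910571473905724
```

Request:
{"method": "send_rows", "body": {"motion": [{"x": -0.1,"y": -0.05,"z": 0.1,"rx": -0.0021,"ry": -0.0007,"rz": 0.0017,"jaw": 2},{"x": -0.1,"y": -0.05,"z": 0.1,"rx": -0.0021,"ry": -0.0007,"rz": 0.0017,"jaw": 2},{"x": -0.1,"y": -0.05,"z": 0.1,"rx": -0.0021,"ry": -0.0007,"rz": 0.0017,"jaw": 2},{"x": -0.1,"y": -0.04,"z": 0.1,"rx": -0.0021,"ry": -0.0007,"rz": 0.0017,"jaw": 2},{"x": -0.1,"y": -0.04,"z": 0.1,"rx": -0.0021,"ry": -0.0007,"rz": 0.0016,"jaw": 2}]}}

```text
clock: 22.0
tool_pos: [0.4655, 0.047, 0.264]
eef_rot: [0.711, 0.668, 0.15, 0.159]
contact_force: [0.5, 0.1, -3.2]
opening: 0.334
finger_force: 54.9
```

```bash
python3 chk.py
python3 - <<'E'
from h import *
from plant import *
import cv2
np.set_printoptions(precision=2,suppress=True)
v=snapshot("scene");w=snapshot("side");s=get_state();P=s["tool_pos"];Q=R.from_quat(s["eef_rot"])
f=lambda m,x,y,a,b,k:cv2.resize(m["img"][y:y+b,x:x+a,::-1],None,fx=k,fy=k,interpolation=cv2.INTER_CUBIC)
ims=[]
for m,o in((v,(315,145)),(w,(250,135))):
    a=f(m,*o,65,75,6)
    print([((proj(m,X)-o+.5)*6) for X in(NB,NB+ax*.036,P+Q.apply([0,0,.0867]))])
    ims.append(a)
cv2.imwrite("pics/n5.png",np.hstack(ims));pickle.dump((v,w),open("p5.pkl","wb"))
E
```

```text
22.05 P [0.4654 0.0467 0.2638] ax 0.1446291457118143 px 0.00041608036172521807 by -0.0006493924051728967 F [ 0.3101 -1.1293 -2.5537] M [0.0333 0.7567 0.0589] op 0.02964298347667641 54.93945574387908
toolz [ 0.4254 -0.0259 -0.9046] tooly [ 0.9028 -0.0574  0.4262] q [-0.2303  0.3783 -0.0989  2.3913  1.7765  0.1976 -2.1176]
[array([177.43, 346.27]), array([209.65, 273.65]), array([227.86, 227.27])]
[array([302.28, 332.17]), array([266.86, 282.62]), array([245.74, 251.47])]
```

View pics/n5.png

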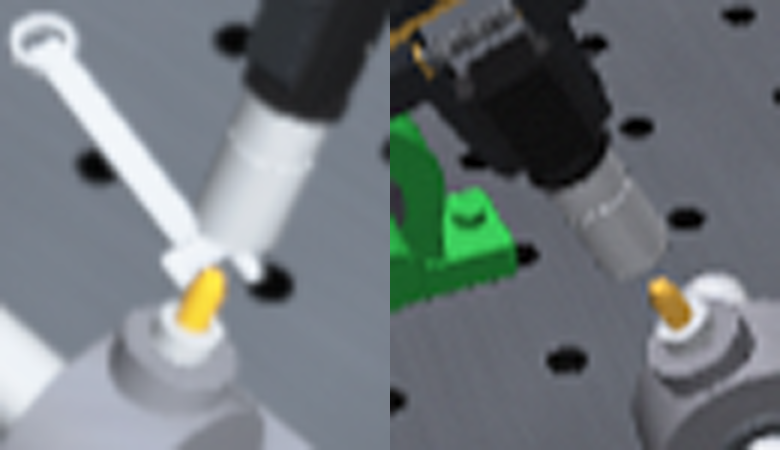

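The last view shows the coupler end at about (234,238) in the scene crop and (248,258) in the side crop, with the nipple tip where I predicted it. In the scene crop the gun looks a few mm to one side, so I'll measure its edges numerically.

```bash
cat > edge.py <<'E'
from h import *
import cv2
from scipy.ndimage import map_coordinates
def offs(m,A,B,hw,ch=None,show=False):
    "mid-line offset (px, along left-normal) of a bar lying about A->B (world), from outermost strong edges"
    a,b=proj(m,A),proj(m,B);d=(b-a)/np.linalg.norm(b-a);n=np.array([-d[1],d[0]])
    g=cv2.GaussianBlur(m["img"],(0,0),.6).astype(float).mean(2);t=np.arange(-hw,hw+.01,.25);r=[]
    for k in np.linspace(0,1,7):
        c=a+(b-a)*k;p=c+t[:,None]*n;r.append(map_coordinates(g,[p[:,1],p[:,0]],order=1))
    return t,np.array(r),n
E
python3 - <<'E'
from edge import *
from plant import get_state
np.set_printoptions(precision=1,suppress=True,linewidth=200)
v,w=pickle.load(open("p5.pkl","rb"));s=get_state();P=s["tool_pos"];Q=R.from_quat(s["eef_rot"])
for n,m in(("scene",v),("side",w)):
    O=P+Q.apply([0,0,.0867]);z=-Q.as_matrix()[:,2]
    t,r,nn=offs(m,O+z*.008,O+z*.045,14)
    print(n,"n",nn,"px/mm",np.linalg.norm(proj(m,O+z*.02)-proj(m,O))/20, "d(by)",(proj(m,O+by*.001)-proj(m,O))@nn,"d(px)",(proj(m,O+px*.001)-proj(m,O))@nn)
    print(t[::4]);print(r[:,::4].astype(int))
E
```

```text
scene n [0.9 0.4] px/mm 0.38776781969698537 d(by) 0.40667754980831544 d(px) -0.19132414808784362
[-14. -13. -12. -11. -10.  -9.  -8.  -7.  -6.  -5.  -4.  -3.  -2.  -1.   0.   1.   2.   3.   4.   5.   6.   7.   8.   9.  10.  11.  12.  13.  14.]
[[232 212 187 164 148 137 131 128 134 151 170 186 198 208 214 219 221 222 220 215 207 191 166 142 131 129 129 129 129]
 [142 134 130 128 127 127 126 126 132 150 169 184 196 206 214 218 221 222 221 217 209 195 170 144 133 130 130 130 129]
 [128 128 128 128 129 129 128 126 131 148 167 183 195 205 213 218 220 222 221 218 211 197 172 145 134 131 130 130 130]
 [129 129 129 129 129 129 128 126 130 147 166 182 195 206 214 219 221 222 221 219 212 200 175 147 134 131 130 129 129]
 [128 128 128 127 128 128 127 127 134 154 177 193 205 213 219 223 224 224 225 223 217 205 180 151 135 131 131 130 130]
 [128 127 128 128 128 128 129 132 144 159 173 187 199 208 215 220 223 224 223 219 212 203 188 157 136 130 129 128 128]
 [128 129 129 130 130 129 128 127 133 150 168 184 197 208 216 221 223 224 222 219 212 198 173 145 132 128 128 128 128]]
side n [ 0.8 -0.6] px/
[... 354 characters left out ...]
105 104 104 104 102 100 106 113 121 126 128 128 125 121 120 122 125 125 115 109 107 106 106 106 106 106]
 [105 105 105 105 103 103 103  99  96 103 112 120 125 127 128 126 122 121 122 125 124 115 109 107 105 105 106 106 106]
 [ 81  98 104 104 103 102 102 101  98 106 117 125 128 139 142 138 134 133 128 127 124 115 109 107 105 105 106 106 107]
 [ 36  78 101 104 103 102 102 100 104 109 118 127 132 131 133 130 126 125 129 137 132 116 109 107 105 104 105 107 108]
 [ 73  92 103 104 103 103 102 101 103 110 117 123 126 128 128 127 125 122 121 123 119 108 106 107 106 105 105 107 108]
 [102 103 102 102 103 103 102 101 101 107 113 119 118 116 112 113 117 116 118 122 124 115 108 107 105 101  95  93  99]]
```

The gun and nipple show the same residual in each camera: +0.7 px in scene and about −0.2 px in side. So they are coaxial, and I'll descend straight.

Request:
{"method": "send_rows", "body": {"motion": [{"x": 0,"y": 0,"z": 0.4,"rx": 0,"ry": 0,"rz": 0,"jaw": 2},{"x": 0,"y": 0,"z": 0.4,"rx": 0,"ry": 0,"rz": 0,"jaw": 2},{"x": 0,"y": 0,"z": 0.4,"rx": 0,"ry": 0,"rz": 0,"jaw": 2},{"x": 0,"y": 0,"z": 0.4,"rx": 0,"ry": 0,"rz": 0,"jaw": 2},{"x": 0,"y": 0,"z": 0.4,"rx": 0,"ry": 0,"rz": 0,"jaw": 2}]}}

```text
clock: 22.65
tool_pos: [0.4741, 0.0462, 0.2456]
eef_rot: [0.711, 0.668, 0.15, 0.159]
contact_force: [0.5, 0.6, -3.7]
opening: 0.33
finger_force: 54.9
```

Request:
{"method": "send_rows", "body": {"motion": [{"x": 0,"y": 0,"z": 0.3,"rx": 0,"ry": 0,"rz": 0,"jaw": 2},{"x": 0,"y": 0,"z": 0.3,"rx": 0,"ry": 0,"rz": 0,"jaw": 2},{"x": 0,"y": 0,"z": 0.3,"rx": 0,"ry": 0,"rz": 0,"jaw": 2},{"x": 0,"y": 0,"z": 0,"rx": 0,"ry": 0,"rz": 0,"jaw": 2},{"x": 0,"y": 0,"z": 0,"rx": 0,"ry": 0,"rz": 0,"jaw": 2}]}}

```text
clock: 23.15
tool_pos: [0.4777, 0.0459, 0.2376]
eef_rot: [0.711, 0.668, 0.15, 0.159]
contact_force: [0.6, -0.9, -2.4]
opening: 0.338
finger_force: 54.9
```

```bash
python3 chk.py
```

```text
23.2 P [0.4778 0.0459 0.2377] ax 0.11574828423454257 px 0.0005151531288206968 by -0.0006754118834469152 F [ 0.465  -0.0548 -4.2733] M [ 0.0435  0.759  -0.0247] op 0.029689138030435963 54.93956694379449
toolz [ 0.4258 -0.0263 -0.9045] tooly [ 0.9027 -0.0566  0.4266] q [-0.1145  0.4573 -0.255   2.3923  1.9592  0.2939 -2.3003]
```

Request:
{"method": "send_rows", "body": {"motion": [{"x": 0,"y": 0,"z": 0.3,"rx": 0,"ry": 0,"rz": 0,"jaw": 2},{"x": 0,"y": 0,"z": 0.3,"rx": 0,"ry": 0,"rz": 0,"jaw": 2},{"x": 0,"y": 0,"z": 0.3,"rx": 0,"ry": 0,"rz": 0,"jaw": 2},{"x": 0,"y": 0,"z": 0.3,"rx": 0,"ry": 0,"rz": 0,"jaw": 2},{"x": 0,"y": 0,"z": 0.2,"rx": 0,"ry": 0,"rz": 0,"jaw": 2}]}}

```text
clock: 23.7
tool_pos: [0.4839, 0.0455, 0.2246]
eef_rot: [0.711, 0.668, 0.15, 0.159]
contact_force: [-0.4, 0.8, -2.9]
opening: 0.336
finger_force: 54.9
```

```bash
python3 chk.py; python3 chk.py|head -1
```

```text
23.75 P [0.4839 0.0455 0.2245] ax 0.10118942688404672 px 0.0004258468915651064 by -0.0007067947703655174 F [ 0.4193 -0.1985 -4.0577] M [ 0.0342  0.6794 -0.0227] op 0.029982687986838286 54.93942931294441
toolz [ 0.4253 -0.0263 -0.9047] tooly [ 0.9029 -0.0568  0.4261] q [-0.0779  0.4977 -0.3052  2.3912  2.0164  0.3363 -2.3548]
23.8 P [0.4838 0.0455 0.2246] ax 0.1013661238095003 px 0.0003975199285680179 by -0.0007651681912683276 F [-0.5585 -0.5004 -3.5352] M [ 0.0034  0.7016 -0.0176] op 0.02959577163951072 54.93950933218002
```

Request:
{"method": "send_rows", "body": {"motion": [{"x": 0,"y": 0,"z": 0.15,"rx": 0,"ry": 0,"rz": 0,"jaw": 2},{"x": 0,"y": 0,"z": 0.15,"rx": 0,"ry": 0,"rz": 0,"jaw": 2},{"x": 0,"y": 0,"z": 0.15,"rx": 0,"ry": 0,"rz": 0,"jaw": 2},{"x": 0,"y": 0,"z": 0.15,"rx": 0,"ry": 0,"rz": 0,"jaw": 2},{"x": 0,"y": 0,"z": 0.15,"rx": 0,"ry": 0,"rz": 0,"jaw": 2}]}}

```text
clock: 24.3
tool_pos: [0.4868, 0.0454, 0.2185]
eef_rot: [0.711, 0.668, 0.15, 0.159]
contact_force: [-3.6, 0.2, 5.7]
opening: 0.338
finger_force: 54.9
```

```bash
python3 chk.py
```

```text
24.35 P [0.4869 0.0454 0.2184] ax 0.09434406493190123 px 0.0005825764105939741 by -0.0006418445872238133 F [-3.7561 -0.34    5.1204] M [-0.1161  0.6844 -0.1267] op 0.02941009565672082 54.939602650702
toolz [ 0.4262 -0.0262 -0.9042] tooly [ 0.9025 -0.0563  0.427 ] q [-0.0628  0.5169 -0.3266  2.3907  2.0417  0.3573 -2.3781]
```

Request:
{"method": "send_rows", "body": {"motion": [{"x": 0,"y": 0,"z": 0.15,"rx": 0,"ry": 0,"rz": 0,"jaw": 2},{"x": 0,"y": 0,"z": 0.15,"rx": 0,"ry": 0,"rz": 0,"jaw": 2},{"x": 0,"y": 0,"z": 0.1,"rx": 0,"ry": 0,"rz": 0,"jaw": 2},{"x": 0,"y": 0,"z": 0.1,"rx": 0,"ry": 0,"rz": 0,"jaw": 2},{"x": 0,"y": 0,"z": 0.1,"rx": 0,"ry": 0,"rz": 0,"jaw": 2}]}}

```text
clock: 24.85
tool_pos: [0.4895, 0.0452, 0.2128]
eef_rot: [0.711, 0.668, 0.15, 0.159]
contact_force: [-2.6, 0.1, 1.6]
opening: 0.34
finger_force: 54.9
```

```bash
python3 chk.py
```

```text
24.9 P [0.4896 0.0452 0.2127] ax 0.08801648275704041 px 0.0006113289249320752 by -0.000698772802250688 F [-1.386  -0.0223  1.2821] M [-0.0625  0.6657 -0.0447] op 0.02906662399956991 54.93970664218068
toolz [ 0.4258 -0.0264 -0.9044] tooly [ 0.9027 -0.0567  0.4266] q [-0.0519  0.5342 -0.3413  2.3892  2.0603  0.3733 -2.3947]
```

The force peaked near 9.4 N and has now dropped to about 5 N, so the collar has snapped. I'll press on to the end stop.

Request:
{"method": "send_rows", "body": {"motion": [{"x": 0,"y": 0,"z": 0.05,"rx": 0,"ry": 0,"rz": 0,"jaw": 2},{"x": 0,"y": 0,"z": 0.05,"rx": 0,"ry": 0,"rz": 0,"jaw": 2},{"x": 0,"y": 0,"z": 0.05,"rx": 0,"ry": 0,"rz": 0,"jaw": 2},{"x": 0,"y": 0,"z": 0.05,"rx": 0,"ry": 0,"rz": 0,"jaw": 2},{"x": 0,"y": 0,"z": 0,"rx": 0,"ry": 0,"rz": 0,"jaw": 2}]}}

```text
clock: 25.4
tool_pos: [0.4905, 0.0451, 0.2109]
eef_rot: [0.711, 0.668, 0.15, 0.159]
contact_force: [-1.3, -0.1, -0.7]
opening: 0.332
finger_force: 54.9
```

```bash
python3 chk.py
```

```text
25.45 P [0.4905 0.0451 0.2109] ax 0.08610685618546944 px 0.0006245693404863727 by -0.000727880570187862 F [-2.1751 -0.7802 -0.1477] M [-0.0675  0.6465 -0.0002] op 0.029317656277781115 54.939906131476164
toolz [ 0.4258 -0.0264 -0.9044] tooly [ 0.9027 -0.0566  0.4266] q [-0.0487  0.5395 -0.3458  2.3889  2.0659  0.3784 -2.3996]
```

Request:
{"method": "send_rows", "body": {"motion": [{"x": 0,"y": 0,"z": 0.05,"rx": 0,"ry": 0,"rz": 0,"jaw": 2},{"x": 0,"y": 0,"z": 0.05,"rx": 0,"ry": 0,"rz": 0,"jaw": 2},{"x": 0,"y": 0,"z": 0,"rx": 0,"ry": 0,"rz": 0,"jaw": 2},{"x": 0,"y": 0,"z": 0,"rx": 0,"ry": 0,"rz": 0,"jaw": 2},{"x": 0,"y": 0,"z": 0,"rx": 0,"ry": 0,"rz": 0,"jaw": 2}]}}

```text
clock: 25.95
tool_pos: [0.4905, 0.0452, 0.2107]
eef_rot: [0.711, 0.668, 0.15, 0.159]
contact_force: [-5.7, 0.1, 8.1]
opening: 0.338
finger_force: 54.9
```

```bash
python3 chk.py
```

```text
26.0 P [0.4905 0.0452 0.2107] ax 0.08584087575623704 px 0.0005550665063102846 by -0.000639397702089268 F [-4.9215  0.1948  8.226 ] M [-0.2416  0.6553 -0.1027] op 0.029511827165018236 54.93924915790558
toolz [ 0.4265 -0.0262 -0.9041] tooly [ 0.9023 -0.0561  0.4273] q [-0.0471  0.5406 -0.3486  2.3897  2.0688  0.3812 -2.4023]
```

The end stop is reached: motion stopped and the push rose to about 13 N. I'll check it holds and that the cap is still hanging, then hand in.

Request:
{"method": "send_rows", "body": {"motion": [{"x": 0,"y": 0,"z": 0,"rx": 0,"ry": 0,"rz": 0,"jaw": 2},{"x": 0,"y": 0,"z": 0,"rx": 0,"ry": 0,"rz": 0,"jaw": 2},{"x": 0,"y": 0,"z": 0,"rx": 0,"ry": 0,"rz": 0,"jaw": 2},{"x": 0,"y": 0,"z": 0,"rx": 0,"ry": 0,"rz": 0,"jaw": 2},{"x": 0,"y": 0,"z": 0,"rx": 0,"ry": 0,"rz": 0,"jaw": 2}]}}

```text
clock: 26.5
tool_pos: [0.4905, 0.0452, 0.2107]
eef_rot: [0.711, 0.668, 0.15, 0.159]
contact_force: [-4.9, -0.4, 9.3]
opening: 0.335
finger_force: 54.9
```

```bash
python3 chk.py
python3 - <<'E'
from h import *
from plant import *
v,w=pickle.load(open("p4.pkl","rb"));n=snapshot("side")
d=np.abs(n["img"][240:300,300:370].astype(int)-w["img"][240:300,300:370].astype(int))
print("cap region diff",d.mean())
if d.mean()<12: print(finish_job())
E
```

```text
26.55 P [0.4905 0.0452 0.2107] ax 0.08584214471778874 px 0.0005556743270107515 by -0.0006555563221711758 F [-6.0454 -0.4429  8.3937] M [-0.1614  0.6828 -0.1621] op 0.02967309465478759 54.939171988517046
toolz [ 0.4265 -0.0262 -0.9041] tooly [ 0.9023 -0.0562  0.4273] q [-0.047   0.5406 -0.3487  2.3897  2.0688  0.3812 -2.4023]
cap region diff 4.1
the job is handed in; nothing more can be done
None
```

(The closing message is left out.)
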